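# Close up the beacon housing

### The arm

A 6-joint arm with a two-finger parallel gripper is mounted at the origin on the work surface. World frame = base frame: x ahead of the robot, y to its left, z up, the work surface at z = 0. Lengths are in mm, angles in rad, forces in N, time in s.
With the tool pointing down it reaches from about 275 to 1000 mm from the base axis. Payload 8.4 kg.
Tool frame: the origin (TCP) lies on the centre line of the jaws, within the pads' length; the fingertips stand 17 mm ahead of it and the grasp point (between the pads) lies 2 mm behind it; z points along the fingers, y is the line along which they close (so a half turn about z gives the same grasp; the last joint's range is limited). The gripper opens to 85 mm and grips with 20 to 120 N. Pads are 22 mm wide; open, the fingers measure 114 mm over their backs; the gripper's body (76 mm by 85 mm) begins 54 mm behind the grasp point. The pads swing forward as they close: fully open they stand 13 mm farther back than shut.
Start: joints at [1.156, 0.353, 1.633, -0, 1.155, -0.002], TCP at [250.734, 572.504, 248.281] pointing down, gripper open.
Joint ranges: [-2.63, 2.63], [-0.92, 2.1], [0.06, 2.66], [-1.3, 4.44], [0, 2.69], [-3.02, 3.02]. Speed limits (rad/s): [2.22, 2.22, 2.79, 3.14, 3.14, 3.14].

### API

Orientations are given as [roll, pitch, yaw] about the fixed x, y, z axes, in that order (R = Rz(yaw) Ry(pitch) Rx(roll)).
In Python, from rig import r, eyes gives the robot as it stands. The module is installed in compiled form; this text tells all that it offers.
- The arm moves only by the shell command python3 -m inch 'ROWS' [FORCE]. ROWS is JSON, a list of rows, each a list of 7 numbers: the shift along the tool's x, y, z in m, then the turn, a rotation vector about the tool's x, y, z in degrees, then the closure, from -1 (fully open) to 1 (shut). In form: [[x, y, z, rx, ry, rz, gripper], ...]. A call has 1 to 8 rows; each row shifts and turns the commanded pose from where the row before left it, along the tool's axes as they then stand; what a row does not reach is not made up. A row lasts 1/10 s, in which the tool goes at most 50 mm and 8.59 degrees, less where a joint would pass 70% of its speed; a pose out of reach is approached as far as the arm can. A call with a gripper value outside its range is refused whole. The fingers move at their own pace and stop on an object; FORCE is the grip in N (left out, the last holds). Time passes only in rows, so rows that do not move let the fingers close. It gives the time, the measured TCP pose, the force, the opening and the grip force at its end, in the units of the state.
- r.sense(): the state, without advancing time (a new reading comes with each control period).
- eyes.grab_frame(name): name is "scene" or "top"; returns a dict with "img" (420x560x3 uint8, blue, green, red), "fx", "fy", "cx", "cy" (pixels), "R" (3x3) and "t" (3): a world point X has camera coordinates R X + t. Camera axes: x right, y down, z forward; pixel columns grow to the right and rows downward; lengths in mm; the calibration is good to about 2 mm. A picture is of the moment at which its call begins. There is no depth.
- r.sign_off(): hands the job in; it is judged then, once.
The state is a dict: "clock": time; "qpos": joint angles; "qvel": joint speeds; "joint_efforts": joint torques, N m; "eef_pos": TCP position; "tcp_rot": TCP orientation; "contact_force": force on the tool from outside, world axes, zero at the start; "wrist_torque": the same for the moment, N m; "opening": opening from 0.0 (shut) to 1.0 (fully open); "grasp_force": force on a finger pad.
Only numpy, scipy, OpenCV 4.12 (cv2) and the standard library are available. Lean on these libraries where they do the work, as an engineer would, in place of code of your own. Each camera call takes 0.05 s, during which the arm holds its last target. There are 200 camera calls.

### The job

Put every blue battery pack on the table flat into a bay of the grey housing (one per bay, any bay), lay the aluminium cover on and press it down on its gasket pads until it sits flush and level. Then tighten the four red wing clamps clockwise a little each pass, always going crisscross to the diagonally opposite clamp next: first turn all four about half of their turn, then all four round to the stop. Leave the other things on the table where they are.

Things in the scene. Friction and masses are not known exactly. Their poses are not given: they have to be found in the camera images.
- housing: grey open equipment housing fixed to the table, 108 (x) x 166 (y) mm outside, rim 48 mm high, inside 84 x 146 mm, floor 4 mm thick; packs lie with their x along its x. Outside it four bosses 28 mm across, 55 mm high, at x = +-76, y = +-55 mm carry the wing clamps; at each y end a guide lip 50 mm long, inner face at y = +-87 mm, top at 58 mm. Origin: centre of the underside, z up
- bay_left (a point): centre of the floor of the +y bay (4 mm above the housing's origin); axes as the housing. Two black dividers 18 mm high part the inside along y into three bays, each 84 (x) x 46 (y) mm
- bay_mid (a point): centre of the floor of the middle bay; axes as the housing
- bay_right (a point): centre of the floor of the -y bay; axes as the housing
- seat (a point): centre of the housing at rim height (48 mm): where the centre of the cover's underside goes; axes as the housing. Four black gasket pads 10 mm square in the rim's corners (x = +-47, y = +-76 mm) stand 5 mm above the rim; each yields to about 3 N and stays down once pushed flush, so a cover laid on them stands 5 mm proud until pressed (3 to 8 N over each corner, or 12 N in the middle)
- cover: flat aluminium cover plate 110 (x) x 162 (y) x 6 mm with a black grip bar along y in the middle, 14 (x) x 60 (y) mm, from 6 to 34 mm above the underside. 260 g. Origin: centre of the underside, z up; its x goes along the housing's x, either way round. It fits between the bosses and lips with about 6 mm of play each way
- cover_grip (a point): middle of the top of the cover's grip bar, 34 mm above its underside
- pack_a: battery pack, may be absent: blue block 70 (x) x 36 (y) x 20 mm high with a white upright grip tab centred on top, 12 (x) x 28 (y) mm, from 20 to 38 mm height (pinch the tab across its 12 mm, along x; the tips then stay above the blue block). 140 g. Origin: centre of the underside, z up, same either way round
- pack_b: battery pack, may be absent: blue block 70 (x) x 36 (y) x 20 mm high with a white upright grip tab centred on top, 12 (x) x 28 (y) mm, from 20 to 38 mm height (pinch the tab across its 12 mm, along x; the tips then stay above the blue block). 140 g. Origin: centre of the underside, z up, same either way round
- pack_c: battery pack, may be absent: blue block 70 (x) x 36 (y) x 20 mm high with a white upright grip tab centred on top, 12 (x) x 28 (y) mm, from 20 to 38 mm height (pinch the tab across its 12 mm, along x; the tips then stay above the blue block). 140 g. Origin: centre of the underside, z up, same either way round
- clamp_fl (a joint): turn of the clamp near the housing's -x side, +y end, rad: 0 to 1.9, the hard stop. It starts at 0 to 0.25 (yellow finger pointing along the housing's side, clear of the cover) and grows clockwise seen from above (tightening); at 1.9 the yellow finger points square in over the cover. Stiff friction 0.06 N m, stays where left
- knob_fl (a point): top centre of the red wing of the clamp near the housing's -x side, +y end, on its axis, 87 mm above the table. The wing is 36 long x 12 wide x 22 mm high, its length along this point's x (pinch across the 12); the yellow finger, 14 wide and 5 mm thick, points along this point's +x, reaching 44 mm from the axis, its underside 56 mm above the table (2 mm over the seated cover's top)
- clamp_fr (a joint): turn of the clamp -x side, -y end, rad: 0 to 1.9, the hard stop. It starts at 0 to 0.25 (yellow finger pointing along the housing's side, clear of the cover) and grows clockwise seen from above (tightening); at 1.9 the yellow finger points square in over the cover. Stiff friction 0.06 N m, stays where left
- knob_fr (a point): top centre of the red wing of the clamp -x side, -y end, on its axis, 87 mm above the table. The wing is 36 long x 12 wide x 22 mm high, its length along this point's x (pinch across the 12); the yellow finger, 14 wide and 5 mm thick, points along this point's +x, reaching 44 mm from the axis, its underside 56 mm above the table (2 mm over the seated cover's top)
- clamp_bl (a joint): turn of the clamp +x side, +y end, rad: 0 to 1.9, the hard stop. It starts at 0 to 0.25 (yellow finger pointing along the housing's side, clear of the cover) and grows clockwise seen from above (tightening); at 1.9 the yellow finger points square in over the cover. Stiff friction 0.06 N m, stays where left
- knob_bl (a point): top centre of the red wing of the clamp +x side, +y end, on its axis, 87 mm above the table. The wing is 36 long x 12 wide x 22 mm high, its length along this point's x (pinch across the 12); the yellow finger, 14 wide and 5 mm thick, points along this point's +x, reaching 44 mm from the axis, its underside 56 mm above the table (2 mm over the seated cover's top)
- clamp_br (a joint): turn of the clamp +x side, -y end, rad: 0 to 1.9, the hard stop. It starts at 0 to 0.25 (yellow finger pointing along the housing's side, clear of the cover) and grows clockwise seen from above (tightening); at 1.9 the yellow finger points square in over the cover. Stiff friction 0.06 N m, stays where left
- knob_br (a point): top centre of the red wing of the clamp +x side, -y end, on its axis, 87 mm above the table. The wing is 36 long x 12 wide x 22 mm high, its length along this point's x (pinch across the 12); the yellow finger, 14 wide and 5 mm thick, points along this point's +x, reaching 44 mm from the axis, its underside 56 mm above the table (2 mm over the seated cover's top)
- screwdriver: bystander: a screwdriver lying on the table
- mug: bystander: blue mug, 76 mm across, 85 mm high; origin under its centre
- tape: bystander: yellow roll of tape, 90 mm across, 24 mm high; origin under its centre
- canister: bystander: a can 50 mm across, 110 mm high; origin under its centre

How it is judged:
By the outcome, as a careful person would: the job done as asked, in the order asked, and still so for the second after the job is handed in, with the robot touching nothing.
Of pack_a, pack_b, pack_c only 1 to 3 are there at a start; the rules pass over those that are not, and their reading is None.
At some moment in a run one of pack_a, pack_b, pack_c, cover may be knocked a few centimetres aside while the robot is not near it.
Once in a run the grip may slacken for a moment while it holds something.
It also fails if it takes over 210 s, if anything falls off the work surface, if the arm or the gripper's body presses on something with over 40 N, if the wrist force passes 120 N, or if a joint passes its speed limit or range.

## Working session

There is one attempt and no reset: what is moved stays moved. The work goes in short steps, Python scripts to look and compute and a shell command to move; the robot and the scene stay as the last step left them, time stands still between calls to the robot, and variables do not carry over. Pictures are saved under pics/ and viewed, at most 14 in all, crops included, and the job is handed in when it is done.

```bash
mkdir -p pics; python3 - <<'E'
from rig import r,eyes
import cv2,json
for n in("scene","top"):
    f=eyes.grab_frame(n); cv2.imwrite(f"pics/{n}0.png",f["img"]); print(n,f["fx"],f["cx"],f["cy"],f["R"],f["t"])
print(r.sense())
E
```

```text
scene 471.2026993915264 281.71314877972065 213.6522385957807 [[-0.05131186  0.99859906  0.01292333]
 [ 0.76677068  0.04768408 -0.6401476 ]
 [-0.63986703 -0.02293794 -0.76814324]] [  65.08559892 -413.57012539 1676.19817269]
top 394.46507839796527 277.7808554863596 206.56950344940753 [[ 0.02467366 -0.99961939 -0.01234072]
 [-0.98424693 -0.02212873 -0.17540896]
 [ 0.17506911  0.0164743  -0.98441831]] [-39.9862248  590.21319212 963.29696742]
{'clock': 0.1, 'qpos': array([ 1.15557173e+00,  3.53573913e-01,  1.63404154e+00, -3.49829884e-06,
        1.15522686e+00, -2.36394260e-03]), 'qvel': array([ 0.00097193, -0.00079104, -0.00342265,  0.00145312,  0.00144324,
       -0.00082198]), 'joint_efforts': array([ 1.11102345e-03, -6.06352901e+01, -3.42817104e+01, -1.80550308e-05,
        4.02762846e-03,  3.64388984e-05]), 'eef_pos': array([250.58678452, 572.12423529, 247.64765757]), 'tcp_rot': array([-3.14034299e+00,  2.44644494e-07,  2.72873341e+00]), 'contact_force': array([-0.2964462 , -0.21080271, -0.03759428]), 'wrist_torque': array([-0.0095061 , -0.01114768, -0.0441786 ]), 'grasp_force': 0.0, 'opening': 1.0013722439634223}
```

View pics/scene0.png

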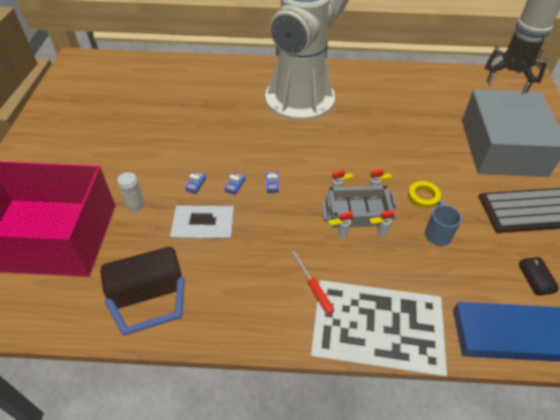

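View pics/top0.png

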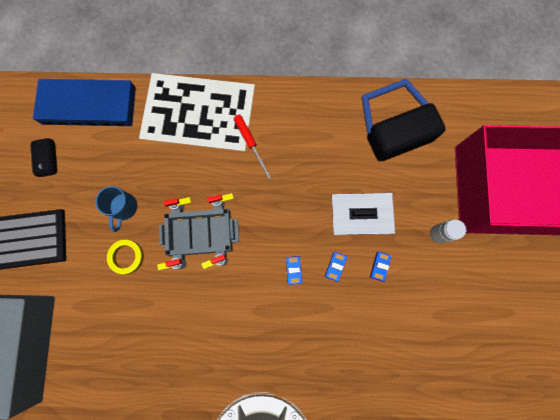

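The top view shows the housing near (200,233), cover at (363,213) and packs at (294,270), (336,266) and (381,266). The clamps' red wings surround the housing; in the scene view the same things lie at mid image.

```bash
cat > h.py <<'E'
from rig import r,eyes
import cv2,numpy as np
def pt(f,u,v,z):
    d=f["R"].T@np.array([(u-f["cx"])/f["fx"],(v-f["cy"])/f["fy"],1]); c=-f["R"].T@f["t"]
    return c+d*(z-c[2])/d[2]
def px(f,X):
    p=f["R"]@np.array(X,float)+f["t"]; return p[0]/p[2]*f["fx"]+f["cx"],p[1]/p[2]*f["fy"]+f["cy"]
def tri(fa,ua,fb,ub):
    ca,cb=[-f["R"].T@f["t"] for f in(fa,fb)]
    da,db=[f["R"].T@np.array([(u[0]-f["cx"])/f["fx"],(u[1]-f["cy"])/f["fy"],1]) for f,u in((fa,ua),(fb,ub))]
    s=np.linalg.lstsq(np.c_[da,-db],cb-ca,rcond=None)[0]
    a,b=ca+s[0]*da,cb+s[1]*db
    return (a+b)/2,np.linalg.norm(a-b)
def masks(f):
    h=cv2.cvtColor(f["img"],cv2.COLOR_BGR2HSV); H,S,V=[h[...,i].astype(int) for i in range(3)]
    return dict(red=((H<6)|(H>174))&(S>150)&(V>120), yel=(H>=20)&(H<35)&(S>150)&(V>120),
      blue=(H>105)&(H<125)&(S>140)&(V>90), white=(S<60)&(V>165), black=(V<60))
def blobs(m,lo,hi,box=None):
    m=m.astype(np.uint8).copy()
    if box: k=np.zeros_like(m); k[box[1]:box[3],box[0]:box[2]]=1; m*=k
    c,l,s,ce=cv2.connectedComponentsWithStats(m)[:4]
    o=[]
    for i in range(1,c):
        if lo<=s[i,4]<=hi:
            cs=cv2.findContours((l==i).astype(np.uint8),0,2)[0][0]
            o.append((ce[i].round(2),int(s[i,4]),cv2.minAreaRect(cs)))
    return o
def to(x,y,z,yaw):
    "shift in tool axes (mm) and rz (deg) to reach a pose, yaw in deg mod 180"
    s=r.sense(); p=s["tcp_rot"][2]; dx,dy,dz=np.array([x,y,z])-s["eef_pos"]
    c,n=np.cos(p),np.sin(p)
    a=np.degrees(p)-yaw; a=(a+90)%180-90
    print("shift mm",np.round([c*dx+n*dy,n*dx-c*dy,-dz],1),"rz",round(a,1),"q6",s["qpos"][5].round(2))
E
python3 - <<'E'
from h import *
np.set_printoptions(precision=1,suppress=True)
F={n:eyes.grab_frame(n) for n in("scene","top")}
B={"top":(140,180,420,300),"scene":(160,150,420,245)}
for n,f in F.items():
    for k,m in masks(f).items():
        for c,a,R in blobs(m,6,4000,B[n]):
            z=dict(red=80,yel=60,blue=15,white=6,black=34)[k]
            print(n,k,c,a,"rect",np.round(R[1],1),round(R[2],1),"world",pt(f,*c,z)[:2])
E
```

```text
scene red [338.2 174. ] 48 rect [ 5. 11.] 68.2 world [453.9 115.7]
scene red [376.7 172.7] 42 rect [5.2 9.6] 81.9 world [441.8 224.5]
scene red [346.1 215.3] 73 rect [ 7.  12.1] 74.1 world [603.5 132.5]
scene red [387.9 213.7] 83 rect [ 7. 12.] 90.0 world [591.3 242. ]
scene yel [347.5 175.9] 65 rect [7.1 9.9] 45.0 world [439.9 144.9]
scene yel [385.9 176.1] 66 rect [ 6. 11.] 90.0 world [433.5 254.7]
scene yel [414.1 193.4] 247 rect [27. 11.] 90.0 world [495.8 326.8]
scene yel [376. 220.] 69 rect [ 5.6 13. ] 80.5 world [597.9 213.8]
scene yel [334.2 221.7] 76 rect [ 5.9 13.2] 80.5 world [610.6 103.5]
scene blue [202. 178.] 7 rect [1.4 2.8] 45.0 world [ 431.6 -279.5]
scene blue [195.6 184.4] 25 rect [8.6 6.7] 54.5 world [ 458.8 -294. ]
scene blue [234.5 185.7] 23 rect [9.2 6. ] 18.4 world [ 456.6 -180.1]
scene blue [272.2 182.9] 12 rect [1.1 8.2] 82.9 world [438.4 -70.7]
scene white [194.4 175.8] 42 rect [9.5 4.7] 18.4 world [ 415.2 -306.2]
scene white [271.7 175.4] 50 rect [ 4.9 11.1] 84.3 world [398.8 -74.9]
scene white [234.1 176.6] 47 rect [ 5. 10.] 90.0 world [ 411.3 -187.1]
scen
[... 1976 characters left out ...]
t [ 9. 26.] 90.0 world [ 581.6 -248. ]
top black [229. 214.] 7 rect [6. 0.] -90.0 world [571.6 101.3]
top black [170.  232.8] 143 rect [39.1 11. ] 88.4 world [518.7 252.6]
top black [208.8 226.9] 59 rect [31.  11.9] 75.1 world [536.5 152.2]
top black [190.3 229.5] 65 rect [30.4  9.2] 83.7 world [528.4 200.2]
top black [233.1 226.5] 12 rect [11.   0.9] 84.8 world [538.9  89.2]
top black [162.7 233. ] 25 rect [17.  1.] 90.0 world [517.8 271.4]
top black [231. 246.] 9 rect [8. 0.] -90.0 world [488.3  92.3]
top black [226.9 247.4] 11 rect [3. 2.] 90.0 world [484.5 102.7]
top black [225.1 253.1] 7 rect [5. 1.] 90.0 world [469.6 106.5]
top black [183. 257.] 15 rect [4. 2.] 90.0 world [457.1 214.5]
```

```bash
cat > m.py <<'E'
from h import *
np.set_printoptions(precision=1,suppress=True)
B={"top":(140,180,440,300),"scene":(160,150,420,245)}
def red():
    F={n:eyes.grab_frame(n) for n in("scene","top")}; M={n:masks(F[n]) for n in F}
    return F,M
def yawz(f,R,z):
    "yaw (deg) of long side of minAreaRect, projected on plane z"
    b=cv2.boxPoints(R); e=[b[1]-b[0],b[2]-b[1]]; d=max(e,key=np.linalg.norm); c=np.array(R[0])
    w=pt(f,*(c+d/2),z)-pt(f,*(c-d/2),z); return np.degrees(np.arctan2(w[1],w[0]))%180,np.linalg.norm(w)
if __name__=="__main__":
    F,M=red(); t,s=F["top"],F["scene"]
    print("cams",-t["R"].T@t["t"],-s["R"].T@s["t"])
    W=[b for b in blobs(M["top"]["red"],30,120,(140,180,250,300))]; S=blobs(M["scene"]["red"],30,120,B["scene"])
    for k in"yel","red":
      for c,a,R in blobs(M["top"][k],40,120,(140,180,250,300)):
        best=min(((tri(t,c,s,q[0])) for q in blobs(M["scene"][k],30,120,B["scene"])),key=lambda x:x[1]+abs(x[0][2]-75))
        print(k,c,"tri",best, "yaw",yawz(t,R,80))
    for c,a,R in blobs(M["top"]["white"],30,80,(270,240,420,290)):
        best=min(((tri(t,c,s,q[0])) for q in blobs(M["scene"]["white"],30,80,B["scene"])),key=lambda x:x[1])
        bl=(M["top"]["blue"]|M["top"]["white"]).astype(np.uint8); bl=cv2.morphologyEx(bl,cv2.MORPH_CLOSE,np.ones((3,3)))
        P=[x for x in blobs(bl,100,500,(270,240,420,300)) if np.hypot(*(x[0]-c))<8]
        print("tab",c,"z36",pt(t,*c,36),"tri",best,[(p[0],p[1],yawz(t,p[2],18),pt(t,*p[2][0],18)) for p in P])
    cov=(M["top"]["white"]|M["top"]["black"])
    for c,a,R in blobs(cov,1500,4000,(320,180,410,245)): print("cover",c,a,pt(t,*c,6),pt(t,*R[0],6),yawz(t,R,6))
    for c,a,R in blobs(M["top"]["black"],150,400,(320,180,410,245)): print("bar",c,pt(t,*c,30),yawz(t,R,34))
    for c,a,R in blobs(M["scene"]["black"],30,400,(160,200,250,245)): print("bar scene",c,a,pt(s,*c,25))
    for c,a,R in blobs(M["scene"]["white"],1000,4000,B["scene"]): print("cover scene",c,pt(s,*R[0],6),yawz(s,R,6))
E
python3 m.py
```

```text
cams [ 413.3  -42.8 1051.3] [1393.    -6.8 1022. ]
yel [226.9 197.1] tri (array([611.2, 104.1,  60.6]), np.float64(1.649028391049486)) yaw (np.float64(104.09336922343758), np.float64(34.561429620609196))
yel [184.3 200.8] tri (array([599.1, 213.6,  61.1]), np.float64(0.5699438401951047)) yaw (np.float64(102.8566676506295), np.float64(34.84844965687552))
yel [206.7 264.2] tri (array([439.8, 146.3,  59.9]), np.float64(2.504701307860429)) yaw (np.float64(113.20317304655006), np.float64(32.79295564646046))
yel [161.8 266.3] tri (array([431.8, 257.3,  59.2]), np.float64(4.2404723687837)) yaw (np.float64(105.40988769585121), np.float64(33.49449765826061))
red [213.8 198. ] tri (array([604.1, 133.6,  80.6]), np.float64(2.3110729415289653)) yaw (np.float64(106.90980166022013), np.float64(35.80452980183822))
red [170.3 201.5] tri (array([592.6, 242.5,  81.7]), np.float64(1.908901937786009)) yaw (np.float64(105.68644585015365), np.float64(35.721850200986694))
red [217.8 258.6] tri (array([453.3, 116.1,  80.4]), np.float64(1.8227522432139416)) yaw (np.float64(113.20903344309383), np.float64(34.
[... 541 characters left out ...]
, 266. ]), 326, (np.float64(162.96149378114725), np.float64(69.71449391987946)), array([ 446.5, -295.4,   18. ]))]
tab [293.6 269.8] z36 [431.6 -70.   36. ] tri (array([431.6, -71.3,  39.2]), np.float64(2.8853034827158663)) [(array([293.5, 270.2]), 299, (np.float64(5.834868113814167), np.float64(68.67192041397352)), array([431.5, -70.5,  18. ]))]
cover [362.9 213.5] 2407 [ 585.4 -253.6    6. ] [ 585.8 -253.8    6. ] (np.float64(92.48666131047203), np.float64(164.61286710564283))
bar [362.9 213.2] [ 582.3 -248.6   30. ] (np.float64(91.30073558628659), np.float64(67.54269171656482))
cover scene [202.1 221.5] [ 586.8 -257.     6. ] (np.float64(93.53922560310313), np.float64(173.60955166883736))
```

Triangulated heights (about 38 for the tabs, 60 and 81 for the clamps) and spacings (110, 152) agree with the sizes given. The housing centre is (522.9,179.4) with yaw 6.2°. I start with the nearest pack.

```bash
python3 -m inch '[[0,0,0,0,0,7.5,0],[0,0,0,0,0,7.5,0],[0,0,0,0,0,7.5,0],[0,0,0,0,0,7.5,0],[0,0,0,0,0,7.5,0],[0,0,0,0,0,7.5,0],[0,0,0,0,0,7.5,0],[0,0,0,0,0,8,0]]' 40
python3 -m inch '[[-0.041,0.007,0,0,0,0,0],[-0.041,0.007,0,0,0,0,0],[-0.041,0.007,0,0,0,0,0],[-0.041,0.007,0,0,0,0,0],[-0.041,0.007,0,0,0,0,0],[-0.041,0.007,0,0,0,0,0],[-0.041,0.007,0,0,0,0,0],[-0.041,0.007,0,0,0,0,0]]'
python3 -m inch '[[-0.041,0.007,0,0,0,0,0],[-0.041,0.007,0,0,0,0,0],[-0.041,0.007,0,0,0,0,0],[-0.041,0.007,0,0,0,0,0],[-0.041,0.007,0,0,0,0,0],[-0.041,0.007,0,0,0,0,0],[0,0,0,0,0,0,0],[0,0,0,0,0,0,0]]'
python3 -c "
from h import *
to(431.6,-70.7,100,95.8)"; python3 m.py | grep -E "tab|cover"
```

```text
clock: 1.1
eef_pos: [250.7, 572.5, 248.2]
tcp_rot: [-3.142, 0.0, 1.667]
contact_force: [-0.5, 0.5, 0.2]
opening: 0.499
grasp_force: 0.0
clock: 1.9
eef_pos: [340.0, 250.4, 248.4]
tcp_rot: [3.141, -0.0, 1.673]
contact_force: [0.3, 0.4, -0.4]
opening: 0.499
grasp_force: 0.0
clock: 2.7
eef_pos: [406.7, 10.8, 248.3]
tcp_rot: [-3.141, -0.0, 1.67]
contact_force: [0.6, -0.2, 0.4]
opening: 0.497
grasp_force: 0.0
shift mm [-83.6  16.7 148.3] rz -0.1 q6 -0.08
tab [336.9 266. ] z36 [ 443.8 -179.9   36. ] tri (array([ 443.7, -180.3,   39.5]), np.float64(1.725621784459452)) [(array([335.7, 266.4]), 310, (np.float64(159.97036740365235), np.float64(69.73526231706548)), array([ 443.9, -179.2,   18. ]))]
tab [382.6 266. ] z36 [ 446.7 -295.7   36. ] tri (array([ 446.7, -296.1,   38.6]), np.float64(2.0929748444048952)) [(array([380.4, 266.1]), 311, (np.float64(162.96149397585341), np.float64(69.71449568789664)), array([ 446.5, -295.4,   18. ]))]
cover [362.9 213.5] 2392 [ 585.4 -253.5    6. ] [ 585.7 -253.8    6. ] (np.float64(92.53708093712237), np.float64(164.57227646510898))
cover scene [202.1 221.5] [ 586.8 -257.     6. ] (np.float64(93.53922560310313), np.float64(173.60955166883736))
```

```bash
python3 -m inch '[[-0.042,0.0083,0.04,0,0,0,0],[-0.0418,0.0083,0.04,0,0,0,0],[0,0,0.04,0,0,0,0],[0,0,0.028,0,0,0,0],[0,0,0,0,0,0,0],[0,0,0,0,0,0,0]]'
python3 -c "
from h import *
to(431.6,-70.7,41,95.8)
t=eyes.grab_frame('scene'); cv2.imwrite('pics/a.png',cv2.resize(t['img'][100:240,200:340],None,fx=4,fy=4))"
```

```text
clock: 3.4
eef_pos: [428.1, -57.2, 112.2]
tcp_rot: [-3.141, -0.0, 1.675]
contact_force: [0.1, -0.5, -0.7]
opening: 0.496
grasp_force: 0.0
shift mm [-13.8   2.1  71.2] rz 0.2 q6 -0.24
```

View pics/a.png

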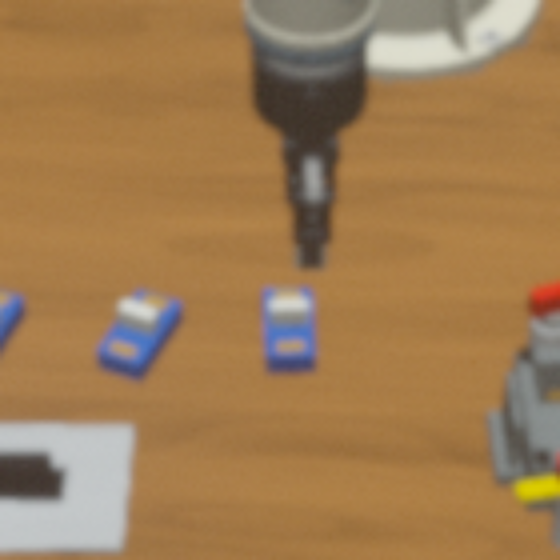

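The pack stands clear under the gripper (crop pixel 290,330). I correct the position and descend.

```bash
python3 -m inch '[[-0.0138,0.0021,0,0,0,0,0],[0,0,0.03,0,0,0,0],[0,0,0.03,0,0,0,0],[0,0,0.011,0,0,0,0],[0,0,0,0,0,0,0],[0,0,0,0,0,0,0]]'
python3 -m inch '[[0,0,0,0,0,0,1],[0,0,0,0,0,0,1],[0,0,0,0,0,0,1],[0,0,0,0,0,0,1],[0,0,0,0,0,0,1],[0,0,0,0,0,0,1]]' 60
```

```text
clock: 4.05
eef_pos: [432.5, -72.1, 42.0]
tcp_rot: [3.14, 0.0, 1.673]
contact_force: [0.7, -0.1, -0.3]
opening: 0.5
grasp_force: 0.0
clock: 4.65
eef_pos: [432.3, -71.9, 42.1]
tcp_rot: [3.14, 0.001, 1.673]
contact_force: [-1.7, 0.8, 12.3]
opening: 0.123
grasp_force: 59.2
```

```bash
python3 -m inch '[[0,0,-0.02,0,0,0,1],[0,0,-0.04,0,0,0,1],[0,0,-0.045,0,0,0,1],[0,0,0,0,0,0,1]]'
python3 -m inch '[[0.0364,0.0144,0,0,0,0,1],[0.0364,0.0144,0,0,0,0,1],[0.0364,0.0144,0,0,0,0,1],[0.0364,0.0144,0,0,0,0,1],[0.0364,0.0144,0,0,0,0,1],[0.0364,0.0144,0,0,0,0,1],[0.0364,0.0144,0,0,0,0,1],[0.0364,0.0144,0,0,0,0,1]]'
python3 -m inch '[[0,0,0,0,0,0,1],[0,0,0,0,0,0,1],[0,0,0,0,0,0,1]]'
python3 -c "
from h import *
to(517.5,229.1,45,96.2)
for n in('top','scene'):
  t=eyes.grab_frame(n); u=(130,160) if n=='top' else(310,80); cv2.imwrite('pics/b%s.png'%n,cv2.resize(t['img'][u[1]:u[1]+150,u[0]:u[0]+130],None,fx=4,fy=4))
a,b=[cv2.imread('pics/b%s.png'%n) for n in('top','scene')]; cv2.imwrite('pics/b.png',cv2.resize(np.hstack([a,b]),None,fx=.75,fy=.75))"
```

```text
clock: 5.05
eef_pos: [434.9, -72.4, 151.1]
tcp_rot: [3.133, 0.003, 1.673]
contact_force: [0.6, -0.6, -1.9]
opening: 0.116
grasp_force: 59.6
clock: 5.85
eef_pos: [516.3, 231.2, 145.4]
tcp_rot: [-3.141, 0.0, 1.673]
contact_force: [0.8, -0.1, -1.5]
opening: 0.123
grasp_force: 59.6
clock: 6.15
eef_pos: [515.7, 228.6, 145.3]
tcp_rot: [-3.14, 0.001, 1.673]
contact_force: [-0.3, -0.4, -1.1]
opening: 0.118
grasp_force: 59.6
shift mm [  0.3   1.9 100.3] rz -0.4 q6 0.31
```

View pics/b.png

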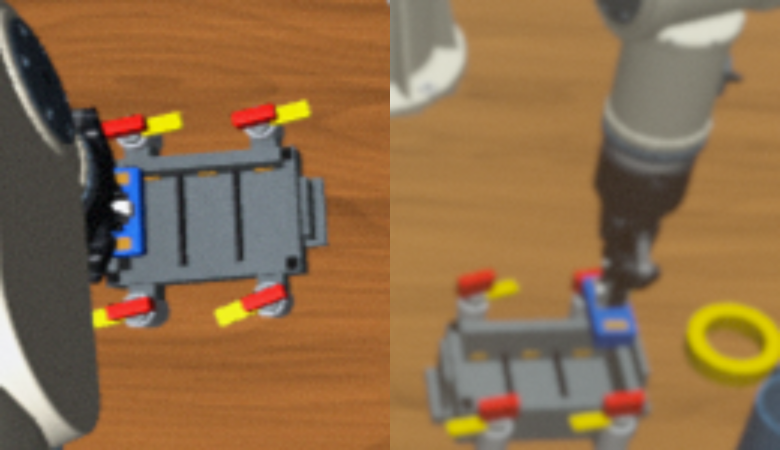

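The pack hangs level over the +y bay (left view 125,210). I lower it, release with a small opening, and retreat.

```bash
python3 -m inch '[[0,0.0019,0.03,0,0,0,1],[0,0,0.03,0,0,0,1],[0,0,0.02,0,0,0,1],[0,0,0.01,0,0,0,1],[0,0,0,0,0,0,1],[0,0,0.009,0,0,0,1],[0,0,0,0,0,0,1],[0,0,0,0,0,0,1]]'
python3 -c "
from h import *
to(517.5,229.1,46,96.2)"
```

```text
clock: 7.05
eef_pos: [518.7, 229.9, 47.5]
tcp_rot: [3.141, -0.0, 1.673]
contact_force: [-0.1, 0.5, -1.3]
opening: 0.12
grasp_force: 59.5
shift mm [-0.7 -1.3  1.5] rz -0.4 q6 0.31
```

```bash
python3 -m inch '[[0,0,0.0015,0,0,0,1],[0,0,0,0,0,0,1],[0,0,0,0,0,0,0.3],[0,0,0,0,0,0,0.3],[0,0,0,0,0,0,0.3],[0,0,-0.02,0,0,0,0.3],[0,0,-0.045,0,0,0,0.3],[0,0,-0.045,0,0,0,0.3]]'
python3 -m inch '[[-0.02,-0.0058,0,0,0,0,0],[-0.04,-0.0117,0,0,0,0,0],[-0.04,-0.0117,0,0,0,0,0],[-0.04,-0.0117,0,0,0,0,0],[-0.04,-0.0117,0,0,0,0,0],[-0.04,-0.0117,0,0,0,0,0],[-0.04,-0.0117,0,0,0,0,0],[-0.04,-0.0117,0,0,0,0,0]]'
python3 -m inch '[[-0.03,-0.01,0,0,0,0,0],[0,0,0,0,0,6.5,0],[0,0,0,0,0,6.5,0],[0,0,0,0,0,6.5,0],[0,0,0,0,0,6.5,0],[0,0,0,0,0,0,0]]'
python3 m.py | grep -E "tab|cover"
python3 -c "
from h import *
to(443.7,-180.1,42,70)"
```

```text
clock: 7.85
eef_pos: [517.7, 229.5, 155.9]
tcp_rot: [-3.139, 0.001, 1.673]
contact_force: [0.2, 1.6, 0.3]
opening: 0.349
grasp_force: 0.0
clock: 8.65
eef_pos: [461.3, -79.1, 155.6]
tcp_rot: [3.141, 0.0, 1.673]
contact_force: [0.4, -0.4, -1.0]
opening: 0.502
grasp_force: 0.0
clock: 9.25
eef_pos: [454.8, -108.5, 155.4]
tcp_rot: [3.142, -0.0, 1.217]
contact_force: [0.6, -0.1, -0.5]
opening: 0.503
grasp_force: 0.0
cover [366.3 212. ] 2088 [ 589.7 -262.6    6. ] [ 571. -254.    6.] (np.float64(92.79672538173396), np.float64(164.04078558885465))
cover scene [202.  221.5] [ 586.8 -257.     6. ] (np.float64(93.53922560310313), np.float64(173.60955166883736))
shift mm [-71.2  14.  113.5] rz 0.0 q6 0.11
```

```bash
cat > sc.py <<'E'
from h import *
np.set_printoptions(precision=1,suppress=True)
s=eyes.grab_frame("scene"); t=eyes.grab_frame("top")
for n,f,b in(("scene",s,(160,150,420,245)),("top",t,(140,180,440,300))):
    for c,a,R in blobs(masks(f)["white"],30,90,b): print(n,"tab",c,a,pt(f,*c,36))
E
python3 -m inch '[[-0.035,0.007,0,0,0,0,0],[-0.036,0.007,0,0,0,0,0],[0,0,0.03,0,0,0,0],[0,0,0,0,0,0,0],[0,0,0,0,0,0,0]]'
python3 sc.py
python3 -c "
from h import *
to(443.7,-180.1,42,70)
for n in('top','scene'):
  t=eyes.grab_frame(n); u=(150,180) if n=='top' else(220,90); cv2.imwrite('pics/b%s.png'%n,cv2.resize(t['img'][u[1]:u[1]+120,u[0]:u[0]+190],None,fx=3,fy=3))
a,b=[cv2.imread('pics/b%s.png'%n) for n in('top','scene')]; cv2.imwrite('pics/c.png',cv2.resize(np.hstack([a,b]),None,fx=.7,fy=.7))"
```

```text
clock: 9.85
eef_pos: [443.0, -179.5, 125.3]
tcp_rot: [-3.14, -0.0, 1.221]
contact_force: [0.3, -0.5, -0.4]
opening: 0.501
grasp_force: 0.0
scene tab [194.4 175.7] 45 [ 444.  -297.3   36. ]
scene tab [234.1 176.6] 48 [ 440.  -181.8   36. ]
scene tab [378.2 202.2] 45 [513.3 230.3  36. ]
top tab [337.3 242.3] 75 [ 504.1 -181.    36. ]
top tab [177.5 232.3] 49 [520.2 232.5  36. ]
shift mm [-0.7 -0.1 84.2] rz -0.1 q6 -0.04
```

View pics/c.png

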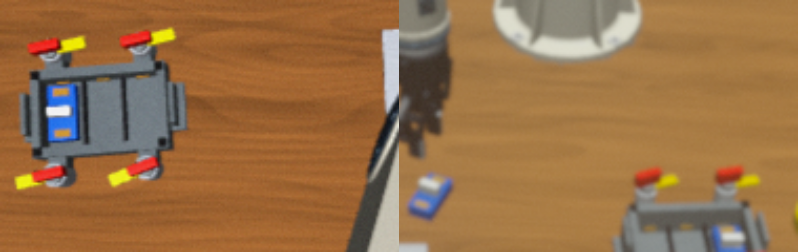

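The first pack lies flat in the +y bay (60,110), and the second is unmoved at (430,195). I descend on it.

```bash
python3 -m inch '[[-0.0007,0,0.035,0,0,0,0],[0,0,0.03,0,0,0,0],[0,0,0.019,0,0,0,0],[0,0,0,0,0,0,0],[0,0,0,0,0,0,0]]'
python3 -m inch '[[0,0,0,0,0,0,1],[0,0,0,0,0,0,1],[0,0,0,0,0,0,1],[0,0,0,0,0,0,1],[0,0,0,0,0,0,1],[0,0,-0.02,0,0,0,1],[0,0,-0.04,0,0,0,1],[0,0,-0.045,0,0,0,1]]' 60
python3 -m inch '[[0,0,0,0,0,-6.5,1],[0,0,0,0,0,-6.5,1],[0,0,0,0,0,-6.5,1],[0,0,0,0,0,-6.5,1],[0,0,0,0,0,0,1],[0,0,0,0,0,0,1]]'
python3 -c "
from h import *
to(522.9,179.4,147,96.2)"
```

```text
clock: 10.55
eef_pos: [443.7, -180.4, 42.0]
tcp_rot: [3.141, 0.0, 1.22]
contact_force: [-0.1, -0.0, -0.2]
opening: 0.5
grasp_force: 0.0
clock: 11.35
eef_pos: [442.4, -180.2, 147.4]
tcp_rot: [-3.14, -0.0, 1.219]
contact_force: [0.6, -0.4, -2.1]
opening: 0.12
grasp_force: 59.0
clock: 11.95
eef_pos: [443.3, -180.6, 146.8]
tcp_rot: [3.141, 0.0, 1.67]
contact_force: [-0.2, -0.3, -1.2]
opening: 0.122
grasp_force: 59.1
shift mm [ 3.504e+02  1.147e+02 -2.000e-01] rz -0.5 q6 -0.49
```

```bash
python3 -m inch '[[0.039,0.0128,0,0,0,0,1],[0.039,0.0128,0,0,0,0,1],[0.039,0.0128,0,0,0,0,1],[0.039,0.0128,0,0,0,0,1],[0.039,0.0128,0,0,0,0,1],[0.039,0.0128,0,0,0,0,1],[0.039,0.0128,0,0,0,0,1],[0.039,0.0128,0,0,0,0,1]]'
python3 -m inch '[[0.0384,0.0123,0,0,0,0,1],[0,0,0,0,0,0,1],[0,0,0,0,0,0,1],[0,0,0,0,0,0,1]]'
python3 -c "
from h import *
to(522.9,179.4,46,96.2)"; python3 sc.py
```

```text
clock: 12.75
eef_pos: [513.5, 142.0, 146.7]
tcp_rot: [3.141, 0.0, 1.67]
contact_force: [0.7, -0.8, -1.0]
opening: 0.119
grasp_force: 64.1
clock: 13.15
eef_pos: [521.2, 178.9, 146.3]
tcp_rot: [-3.141, 0.0, 1.671]
contact_force: [-1.0, -0.4, -1.5]
opening: 0.12
grasp_force: 64.1
shift mm [  0.3   1.7 100.3] rz -0.4 q6 0.23
scene tab [194.3 175.7] 44 [ 444.  -297.7   36. ]
scene tab [378.2 202.2] 45 [513.3 230.3  36. ]
top tab [172.4 191.3] 44 [628.6 253.6  36. ]
top tab [382.6 266. ] 56 [ 446.7 -295.5   36. ]
```

```bash
python3 -m inch '[[0,0.0015,0.03,0,0,0,1],[0,0,0.03,0,0,0,1],[0,0,0.02,0,0,0,1],[0,0,0.01,0,0,0,1],[0,0,0,0,0,0,1],[0,0,0.0095,0,0,0,1],[0,0,0,0,0,0,1],[0,0,0,0,0,0,1]]'
python3 -m inch '[[0,0,0.001,0,0,0,1],[0,0,0,0,0,0,0.3],[0,0,0,0,0,0,0.3],[0,0,0,0,0,0,0.3],[0,0,-0.02,0,0,0,0.3],[0,0,-0.045,0,0,0,0.3],[0,0,-0.045,0,0,0,0.3],[0,0,0,0,0,0,0]]'
python3 -c "
from h import *
to(446.7,-295.7,150,73)"; python3 m.py | grep -E "tab|cover"; python3 sc.py
```

```text
clock: 14.05
eef_pos: [523.5, 179.9, 47.5]
tcp_rot: [3.141, -0.0, 1.673]
contact_force: [0.1, 0.5, -1.1]
opening: 0.117
grasp_force: 64.2
clock: 14.85
eef_pos: [526.6, 181.0, 161.7]
tcp_rot: [3.132, -0.002, 1.673]
contact_force: [-0.1, -0.7, -0.2]
opening: 0.495
grasp_force: 0.0
shift mm [-466.1 -128.1   11.7] rz 22.9 q6 0.23
tab [382.6 266. ] z36 [ 446.7 -295.5   36. ] tri (array([ 446.7, -296. ,   38.5]), np.float64(2.2921547705824428)) [(array([380.4, 266.2]), 319, (np.float64(163.37423099252135), np.float64(69.83790175974268)), array([ 446.5, -295.5,   18. ]))]
cover [362.9 213.5] 2403 [ 585.4 -253.6    6. ] [ 585.7 -253.8    6. ] (np.float64(92.53711367343134), np.float64(164.6273845954616))
cover scene [202.  221.5] [ 586.8 -257.     6. ] (np.float64(93.53922560310313), np.float64(173.60955166883736))
scene tab [194.2 175.7] 45 [ 444. -298.   36.]
scene tab [359.5 202.3] 45 [517.  178.1  36. ]
scene tab [378.2 202.2] 45 [513.3 230.3  36. ]
top tab [170.4 190.2] 44 [631.4 259.1  36. ]
top tab [197.2 231.1] 50 [524.5 181.5  36. ]
top tab [382.6 266. ] 56 [ 446.7 -295.5   36. ]
```

Two packs are placed. Now the third.

```bash
python3 -m inch '[[-0.0389,-0.0107,0,0,0,0,0],[-0.0389,-0.0107,0,0,0,0,0],[-0.0389,-0.0107,0,0,0,0,0],[-0.0389,-0.0107,0,0,0,0,0],[-0.0389,-0.0107,0,0,0,0,0],[-0.0389,-0.0107,0,0,0,0,0],[-0.0389,-0.0107,0,0,0,0,0],[-0.0389,-0.0107,0,0,0,0,0]]'
python3 -m inch '[[-0.0389,-0.0107,0,0,0,0,0],[-0.0389,-0.0107,0,0,0,0,0],[-0.0389,-0.0107,0,0,0,0,0],[-0.0389,-0.0107,0,0,0,0,0],[0,0,0,0,0,7.6,0],[0,0,0,0,0,7.6,0],[0,0,0,0,0,7.6,0],[0,0,0.03,0,0,0,0]]'
python3 -m inch '[[0,0,0,0,0,0,0],[0,0,0,0,0,0,0]]'
python3 -c "
from h import *
to(446.7,-295.7,42,73)"; python3 sc.py
```

```text
clock: 15.85
eef_pos: [468.2, -139.7, 154.4]
tcp_rot: [-3.139, -0.001, 1.673]
contact_force: [0.5, -0.5, -0.2]
opening: 0.502
grasp_force: 0.0
clock: 16.65
eef_pos: [444.2, -298.7, 126.8]
tcp_rot: [3.138, 0.001, 1.27]
contact_force: [-0.2, 0.1, 0.2]
opening: 0.502
grasp_force: 0.0
clock: 16.85
eef_pos: [442.0, -296.9, 124.7]
tcp_rot: [-3.138, -0.001, 1.275]
contact_force: [0.0, 0.8, -0.2]
opening: 0.503
grasp_force: 0.0
shift mm [ 2.5  4.2 82.7] rz 0.1 q6 -0.3
scene tab [194.2 175.7] 45 [ 444. -298.   36.]
scene tab [359.6 202.2] 44 [516.6 178.3  36. ]
scene tab [378.1 202.1] 46 [513.1 230.1  36. ]
top tab [423.1 237.6] 89 [ 521.4 -400.9   36. ]
top tab [197.2 231.1] 50 [524.5 181.5  36. ]
top tab [177.2 232.4] 48 [519.9 233.3  36. ]
top tab [382.6 266. ] 56 [ 446.7 -295.5   36. ]
```

```bash
python3 -m inch '[[0.0025,0.0042,0.035,0,0,0,0],[0,0,0.03,0,0,0,0],[0,0,0.018,0,0,0,0],[0,0,0,0,0,0,0],[0,0,0,0,0,0,0]]'
python3 -m inch '[[0,0,0,0,0,0,1],[0,0,0,0,0,0,1],[0,0,0,0,0,0,1],[0,0,0,0,0,0,1],[0,0,0,0,0,0,1],[0,0,-0.02,0,0,0,1],[0,0,-0.04,0,0,0,1],[0,0,-0.045,0,0,0,1]]' 60
python3 -m inch '[[0,0,0,0,0,-7.7,1],[0,0,0,0,0,-7.7,1],[0,0,0,0,0,-7.6,1],[0,0,0,0,0,0,1],[0,0,0,0,0,0,1]]'
python3 -c "
from h import *
to(528.3,129.7,147,96.2)"
```

```text
clock: 17.45
eef_pos: [448.2, -296.7, 43.7]
tcp_rot: [3.141, 0.0, 1.275]
contact_force: [-0.5, 1.5, -0.5]
opening: 0.502
grasp_force: 0.0
clock: 18.25
eef_pos: [446.9, -295.9, 148.7]
tcp_rot: [-3.139, -0.001, 1.275]
contact_force: [0.5, -0.5, -1.2]
opening: 0.117
grasp_force: 59.0
clock: 18.75
eef_pos: [447.8, -296.5, 148.3]
tcp_rot: [3.141, 0.0, 1.672]
contact_force: [-0.1, -0.1, -2.3]
opening: 0.122
grasp_force: 59.0
shift mm [415.8 123.3   1.3] rz -0.4 q6 -0.69
```

```bash
python3 -m inch '[[0.0378,0.0112,0,0,0,0,1],[0.0378,0.0112,0,0,0,0,1],[0.0378,0.0112,0,0,0,0,1],[0.0378,0.0112,0,0,0,0,1],[0.0378,0.0112,0,0,0,0,1],[0.0378,0.0112,0,0,0,0,1],[0.0378,0.0112,0,0,0,0,1],[0.0378,0.0112,0,0,0,0,1]]'
python3 -m inch '[[0.0378,0.0112,0,0,0,0,1],[0.0378,0.0112,0,0,0,0,1],[0.0378,0.0112,0,0,0,0,1],[0,0,0,0,0,0,1],[0,0,0,0,0,0,1],[0,0,0,0,0,0,1]]'
python3 -c "
from h import *
to(528.3,129.7,47,96.2)"; python3 sc.py
```

```text
clock: 19.55
eef_pos: [505.1, 15.3, 148.1]
tcp_rot: [3.141, 0.0, 1.673]
contact_force: [0.1, -0.5, -0.4]
opening: 0.121
grasp_force: 59.0
clock: 20.15
eef_pos: [526.0, 129.4, 147.8]
tcp_rot: [-3.141, 0.0, 1.675]
contact_force: [1.2, -0.7, -1.1]
opening: 0.116
grasp_force: 59.0
shift mm [1.000e-01 2.300e+00 1.008e+02] rz -0.2 q6 0.13
scene tab [359.6 202.2] 44 [516.8 178.3  36. ]
scene tab [378.1 202.2] 44 [513.4 230.1  36. ]
top tab [207.2 191.8] 43 [629.1 161.5  36. ]
```

```bash
python3 -m inch '[[0,0.0018,0.03,0,0,0,1],[0,0,0.03,0,0,0,1],[0,0,0.02,0,0,0,1],[0,0,0.01,0,0,0,1],[0,0,0,0,0,0,1],[0,0,0.009,0,0,0,1],[0,0,0,0,0,0,1],[0,0,0,0,0,0,1]]'
python3 -m inch '[[0,0,0.001,0,0,0,1],[0,0,0,0,0,0,0.3],[0,0,0,0,0,0,0.3],[0,0,0,0,0,0,0.3],[0,0,-0.02,0,0,0,0.3],[0,0,-0.045,0,0,0,0.3],[0,0,-0.045,0,0,0,0.3],[0,0,0,0,0,0,0]]'
python3 -c "
from h import *
to(585.6,-253.8,150,92.5)"; python3 m.py; python3 sc.py
```

```text
clock: 21.05
eef_pos: [528.6, 130.2, 49.5]
tcp_rot: [3.141, -0.0, 1.676]
contact_force: [0.1, -0.0, -0.9]
opening: 0.116
grasp_force: 59.0
clock: 21.85
eef_pos: [531.8, 131.1, 163.8]
tcp_rot: [3.132, -0.001, 1.676]
contact_force: [0.2, 1.1, -0.3]
opening: 0.495
grasp_force: 0.0
shift mm [-388.4   12.9   13.8] rz 3.6 q6 0.13
cams [ 413.3  -42.8 1051.3] [1393.    -6.8 1022. ]
yel [226.8 197.2] tri (array([611. , 104.3,  60.6]), np.float64(1.9146340112070552)) yaw (np.float64(105.64268260149221), np.float64(34.66967943515173))
cover [362.9 213.5] 2390 [ 585.5 -253.5    6. ] [ 585.7 -253.8    6. ] (np.float64(92.59202234096274), np.float64(164.52772854037994))
bar [362.8 213.3] [ 582.  -248.3   30. ] (np.float64(91.30073558628659), np.float64(67.54269171656482))
cover scene [202.  221.5] [ 586.8 -257.     6. ] (np.float64(93.53922560310313), np.float64(173.60955166883736))
scene tab [342.  202.9] 49 [522.4 129.3  36. ]
scene tab [359.6 202.2] 44 [516.6 178.3  36. ]
scene tab [378.2 202.2] 45 [513.3 230.3  36. ]
top tab [205.5 190.5] 41 [632.6 166.1  36. ]
```

```bash
python3 -m inch '[[-0.0388,0.0013,0,0,0,0,0],[-0.0388,0.0013,0,0,0,0,0],[-0.0388,0.0013,0,0,0,0,0],[-0.0388,0.0013,0,0,0,0,0],[-0.0388,0.0013,0,0,0,0,0],[-0.0388,0.0013,0,0,0,0,0],[-0.0388,0.0013,0,0,0,0,0],[-0.0388,0.0013,0,0,0,0,0]]'
python3 -m inch '[[-0.0388,0.0013,0,0,0,0,0],[-0.0388,0.0013,0,0,0,0,0],[0,0,0.04,0,0,3.6,0],[0,0,0,0,0,0,0],[0,0,0,0,0,0,0],[0,0,0,0,0,0,0]]'
python3 -c "
from h import *
to(585.6,-253.8,30,92.5)
for n in('top','scene'):
  t=eyes.grab_frame(n); u=(170,180) if n=='top' else(150,130); cv2.imwrite('pics/b%s.png'%n,cv2.resize(t['img'][u[1]:u[1]+120,u[0]:u[0]+240],None,fx=3,fy=3))
a,b=[cv2.imread('pics/b%s.png'%n) for n in('top','scene')]; cv2.imwrite('pics/d.png',cv2.resize(np.vstack([a,b]),None,fx=.8,fy=.8))"
```

```text
clock: 22.85
eef_pos: [570.3, -178.7, 156.0]
tcp_rot: [-3.139, -0.001, 1.676]
contact_force: [0.5, 0.0, 0.8]
opening: 0.498
grasp_force: 0.0
clock: 23.45
eef_pos: [582.3, -253.6, 118.4]
tcp_rot: [-3.141, -0.0, 1.615]
contact_force: [0.2, 0.2, 0.4]
opening: 0.499
grasp_force: 0.0
shift mm [-0.3  3.3 88.4] rz 0.1 q6 -0.46
```

View pics/d.png

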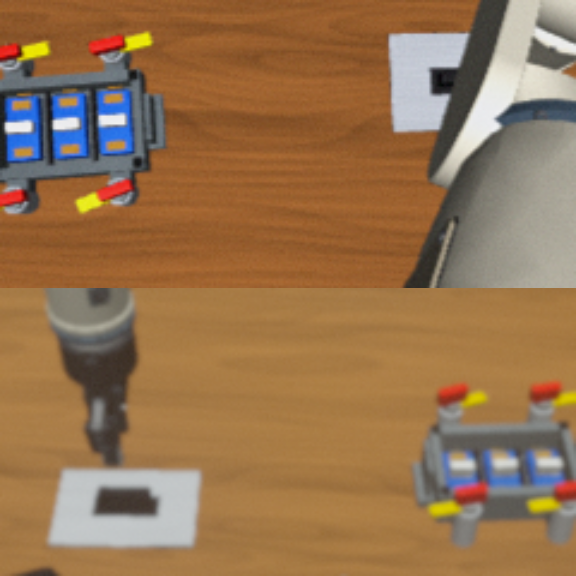

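All three packs lie flat in their bays (20/70/115,125), and the cover is below the gripper at (125,505). I grip the cover's bar.

```bash
python3 -m inch '[[0,0.0033,0.035,0,0,0,0],[0,0,0.035,0,0,0,0],[0,0,0.017,0,0,0,0],[0,0,0,0,0,0,0],[0,0,0,0,0,0,0],[0,0,0,0,0,0,0]]'
python3 -m inch '[[0,0,0,0,0,0,1],[0,0,0,0,0,0,1],[0,0,0,0,0,0,1],[0,0,0,0,0,0,1],[0,0,0,0,0,0,1],[0,0,0,0,0,0,1]]' 90
python3 -m inch '[[0,0,-0.02,0,0,0,1],[0,0,-0.03,0,0,0,1],[0,0,-0.04,0,0,0,1],[0,0,-0.035,0,0,0,1],[0,0,0,0,0,-3.7,1],[0,0,0,0,0,0,1]]' 
python3 -c "
from h import *
to(522.9,179.4,160,96.2)"; python3 m.py|grep -E 'cover|bar'
```

```text
clock: 24.15
eef_pos: [586.6, -254.6, 32.8]
tcp_rot: [3.139, 0.001, 1.614]
contact_force: [-0.3, 0.5, 0.7]
opening: 0.5
grasp_force: 0.0
clock: 24.75
eef_pos: [586.0, -254.4, 32.4]
tcp_rot: [3.14, 0.001, 1.613]
contact_force: [-1.0, 0.5, 7.8]
opening: 0.14
grasp_force: 88.8
clock: 25.35
eef_pos: [585.8, -254.3, 157.5]
tcp_rot: [3.14, 0.001, 1.679]
contact_force: [-0.2, 0.4, -2.8]
opening: 0.138
grasp_force: 88.5
shift mm [438.  -15.7  -2.5] rz 0.0 q6 -0.52
cover scene [196.7 191.9] [ 474.4 -291.3    6. ] (np.float64(93.62281054785696), np.float64(191.97028874057105))
```

```bash
python3 -m inch '[[0.02,-0.0007,0,0,0,0,1],[0.035,-0.0012,0,0,0,0,1],[0.035,-0.0012,0,0,0,0,1],[0.035,-0.0012,0,0,0,0,1],[0.035,-0.0013,0,0,0,0,1],[0.035,-0.0013,0,0,0,0,1],[0.035,-0.0013,0,0,0,0,1],[0.035,-0.0013,0,0,0,0,1]]'
python3 -m inch '[[0.035,-0.0012,0,0,0,0,1],[0.035,-0.0012,0,0,0,0,1],[0.035,-0.0012,0,0,0,0,1],[0.035,-0.0013,0,0,0,0,1],[0.033,-0.0013,0,0,0,0,1],[0,0,0,0,0,0,1],[0,0,0,0,0,0,1],[0,0,0,0,0,0,1]]'
python3 -c "
from h import *
to(522.9,179.4,90,96.2)
np.set_printoptions(precision=1,suppress=True)
for n in('top','scene'):
  t=eyes.grab_frame(n); u=(130,170) if n=='top' else(300,120); cv2.imwrite('pics/b%s.png'%n,cv2.resize(t['img'][u[1]:u[1]+120,u[0]:u[0]+130],None,fx=4,fy=4))
  z=r.sense()['eef_pos'][2]-32.4+3
  for c,a,R in blobs(masks(t)['white'],300,4000,(130,120,440,260)): print(n,c,a,[pt(t,*q,z) for q in cv2.boxPoints(R)],R[1])
a,b=[cv2.imread('pics/b%s.png'%n) for n in('top','scene')]; cv2.imwrite('pics/e.png',cv2.resize(np.hstack([a,b]),None,fx=.75,fy=.75))"
```

```text
clock: 26.25
eef_pos: [546.0, 10.3, 154.9]
tcp_rot: [-3.14, -0.0, 1.677]
contact_force: [-0.4, 0.2, -2.8]
opening: 0.139
grasp_force: 88.4
clock: 27.05
eef_pos: [522.2, 179.1, 155.3]
tcp_rot: [-3.14, 0.001, 1.678]
contact_force: [0.0, 0.0, -2.5]
opening: 0.142
grasp_force: 88.4
shift mm [ 0.2  0.7 65.3] rz -0.1 q6 0.22
top [194.  135.1] 1433 [array([740.4, 320.5, 126.1]), array([815.9, 319.1, 126.1]), array([790.1,  52.8, 126.1]), array([715.6,  57.8, 126.1])] (106.45600891113281, 28.933063507080078)
top [148.6 205.5] 2573 [array([445.5, 315.1, 126.1]), array([692.9, 337.6, 126.1]), array([694.7, 251.6, 126.1]), array([447.5, 233. , 126.1])] (35.0, 102.0)
top [207.9 226.7] 1348 [array([579.3, 193.2, 126.1]), array([586.2, 106.1, 126.1]), array([475.2,  94.6, 126.1]), array([468.5, 179.8, 126.1])] (46.70575714111328, 36.499271392822266)
scene [363.7 183.1] 1479 [array([471.3,  90.8, 126.2]), array([453.4, 274.4, 126.2]), array([593.9, 261.7, 126.2]), array([609.9,  90.9, 126.2])] (38.64071273803711, 67.44688415527344)
```

View pics/e.png

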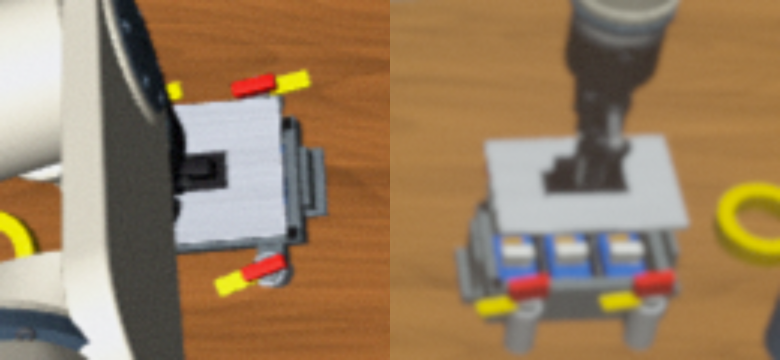

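The cover hangs level and in line: its corner measures (586.2,106.1) against the ideal (586.3,104.9). I lower it.

```bash
python3 -m inch '[[0,0.0007,0.03,0,0,0,1],[0,0,0.02,0,0,0,1],[0,0,0.012,0,0,0,1],[0,0,0,0,0,0,1],[0,0,0,0,0,0,1]]'
python3 -m inch '[[0,0,0.003,0,0,0,1],[0,0,0.003,0,0,0,1],[0,0,0.002,0,0,0,1],[0,0,0,0,0,0,1],[0,0,0,0,0,0,1]]'
python3 -c "
from h import *
to(522.9,179.4,80.4,96.2)"
```

```text
clock: 27.65
eef_pos: [523.9, 179.5, 94.3]
tcp_rot: [3.141, -0.0, 1.677]
contact_force: [0.2, -0.2, -2.6]
opening: 0.137
grasp_force: 88.4
clock: 28.15
eef_pos: [523.6, 179.8, 86.0]
tcp_rot: [3.141, -0.0, 1.678]
contact_force: [-0.6, 0.7, -2.8]
opening: 0.14
grasp_force: 88.4
shift mm [-0.3 -0.7  5.6] rz -0.0 q6 0.22
```

```bash
for i in 1 2 3; do python3 -m inch '[[0,0,0.002,0,0,0,1],[0,0,0,0,0,0,1],[0,0,0,0,0,0,1]]' | grep -E "eef|contact"; done
```

```text
eef_pos: [523.8, 179.9, 84.4]
contact_force: [-1.4, -0.0, 6.0]
eef_pos: [523.8, 179.9, 82.5]
contact_force: [-1.8, -0.8, 6.9]
eef_pos: [523.8, 179.9, 80.6]
contact_force: [-2.2, -0.9, 6.7]
```

```bash
for i in 1 2; do python3 -m inch '[[0,0,0.001,0,0,0,1],[0,0,0,0,0,0,1],[0,0,0,0,0,0,1]]' | grep -E "eef|contact|rot"; done
```

```text
eef_pos: [523.8, 179.9, 80.3]
tcp_rot: [3.141, -0.0, 1.678]
contact_force: [-5.1, -2.5, 17.7]
eef_pos: [523.8, 179.9, 80.3]
tcp_rot: [3.141, -0.0, 1.678]
contact_force: [-9.6, -3.2, 29.7]
```

The cover is on its hard stop: TCP z is 80.3 where 80.4 was expected, and the force rises there. I release it and check that it is flush.

```bash
python3 -m inch '[[0,0,-0.0015,0,0,0,1],[0,0,0,0,0,0,1],[0,0,0,0,0,0,0.3],[0,0,0,0,0,0,0.3],[0,0,0,0,0,0,0.3],[0,0,-0.02,0,0,0,0.3],[0,0,-0.045,0,0,0,0.3],[0,0,0,0,0,0,0]]'
python3 -m inch '[[0.018,-0.0256,0,0,0,0,0],[0.018,-0.0256,0,0,0,0,0],[0.018,-0.0256,0,0,0,0,0],[0,0,0,0,0,-5,0],[0,0,0,0,0,-5.6,0],[0,0,0,0,0,0,0],[0,0,0,0,0,0,0],[0,0,0,0,0,0,0]]'
python3 m.py | grep -E "red|yel"
python3 -c "
from h import *
to(441.4,225.6,83,106.8)
for n in('top','scene'):
  t=eyes.grab_frame(n); u=(130,170) if n=='top' else(300,130); cv2.imwrite('pics/b%s.png'%n,cv2.resize(t['img'][u[1]:u[1]+120,u[0]:u[0]+130],None,fx=4,fy=4))
a,b=[cv2.imread('pics/b%s.png'%n) for n in('top','scene')]; cv2.imwrite('pics/f.png',cv2.resize(np.hstack([a,b]),None,fx=.75,fy=.75))"
```

```text
clock: 30.45
eef_pos: [526.5, 180.8, 148.9]
tcp_rot: [3.134, -0.002, 1.678]
contact_force: [1.1, 0.5, 0.1]
opening: 0.494
grasp_force: 0.0
clock: 31.25
eef_pos: [441.5, 225.1, 144.2]
tcp_rot: [-3.141, 0.0, 1.861]
contact_force: [0.1, 1.0, 0.5]
opening: 0.496
grasp_force: 0.0
yel [226.8 197.2] tri (array([611.1, 104.5,  60.2]), np.float64(1.806328181379284)) yaw (np.float64(105.64268260149221), np.float64(34.66967943515173))
yel [184.3 200.8] tri (array([599. , 213.6,  61.2]), np.float64(0.2508500537114912)) yaw (np.float64(102.8566676506295), np.float64(34.84844965687552))
yel [206.8 264.1] tri (array([439.9, 146.2,  59.6]), np.float64(2.35323870096331)) yaw (np.float64(113.20317304655006), np.float64(32.79295564646046))
red [213.8 198.1] tri (array([604.2, 133.7,  79.5]), np.float64(2.964893697727766)) yaw (np.float64(106.90986935546023), np.float64(35.14474211010681))
red [170.2 201.5] tri (array([592.9, 243.1,  80.2]), np.float64(2.218122572968687)) yaw (np.float64(102.8632939337652), np.float64(35.80729674165729))
red [217.8 258.6] tri (array([453.3, 116.3,  79.8]), np.float64(1.5263799227857509)) yaw (np.float64(113.20903344309383), np.float64(34.70318830698079))
red [173.2 262.3] tri (array([441.7, 225. ,  80.2]), np.float64(2.0996964259345745)) yaw (np.float64(103.8907599391261), np.float64(31.63149483224966))
shift mm [ 0.5  0.1 61.3] rz -0.1 q6 0.18
```

View pics/f.png

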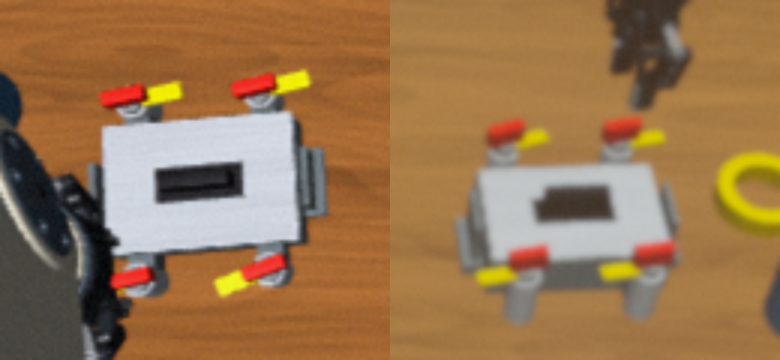

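The cover sits square on the housing, with all four clamp fingers clear of it. Next is clamp fl, half turn.

```bash
python3 -m inch '[[0.0005,0,0.03,0,0,0,0],[0,0,0.03,0,0,0,0],[0,0,0,0,0,0,0],[0,0,0,0,0,0,0],[0,0,0,0,0,0,0]]'
python3 -m inch '[[0,0,0,0,0,0,1],[0,0,0,0,0,0,1],[0,0,0,0,0,0,1],[0,0,0,0,0,0,1],[0,0,0,0,0,0,1],[0,0,0,0,0,0,1]]' 40
python3 -m inch '[[0,0,0,0,0,7.6,1],[0,0,0,0,0,7.7,1],[0,0,0,0,0,7.7,1],[0,0,0,0,0,7.7,1],[0,0,0,0,0,7.7,1],[0,0,0,0,0,7.7,1],[0,0,0,0,0,0,1],[0,0,0,0,0,0,1]]'
python3 -c "
from h import *
to(441.4,225.6,83,60.7); print(r.sense()['wrist_torque'])"
```

```text
clock: 31.95
eef_pos: [442.1, 226.1, 85.6]
tcp_rot: [3.14, -0.0, 1.863]
contact_force: [0.4, -0.2, 0.8]
opening: 0.501
grasp_force: 0.0
clock: 32.55
eef_pos: [441.2, 225.8, 85.5]
tcp_rot: [3.141, -0.0, 1.863]
contact_force: [-4.0, -1.5, 10.8]
opening: 0.135
grasp_force: 39.6
clock: 33.35
eef_pos: [440.4, 225.8, 85.5]
tcp_rot: [-3.14, 0.001, 1.058]
contact_force: [-7.0, 0.3, 13.7]
opening: 0.132
grasp_force: 40.0
shift mm [0.3 1.  2.5] rz -0.1 q6 0.98
[ 0.09340259  1.24428008 -0.07181344]
```

```bash
python3 -m inch '[[0,0,0,0,0,0,0],[0,0,0,0,0,0,0],[0,0,0,0,0,0,0],[0,0,-0.03,0,0,0,0],[0,0,-0.03,0,0,0,0],[0,0,0,0,0,0,0]]'
python3 -m inch '[[0,0.0376,0,0,0,0,0],[0,0.0376,0,0,0,0,0],[0,0.0376,0,0,0,0,0],[0,0.0376,0,0,0,0,0],[0,0.0376,0,0,0,0,0]]'
python3 -m inch '[[0,0,0,0,0,-7.1,0],[0,0,0,0,0,-7.1,0],[0,0,0,0,0,-7.1,0],[0,0,0,0,0,-7.1,0],[0,0,0,0,0,-7.2,0],[0,0,0,0,0,-7.2,0],[0,0,0,0,0,0,0],[0,0,0,0,0,0,0]]'
python3 m.py | grep -E "red|yel"
python3 -c "
from h import *
to(604.3,133.2,84,103.5)"
```

```text
clock: 33.95
eef_pos: [443.5, 226.7, 147.7]
tcp_rot: [3.138, -0.005, 1.058]
contact_force: [-0.5, -0.3, -0.3]
opening: 0.494
grasp_force: 0.0
clock: 34.45
eef_pos: [606.2, 132.5, 143.6]
tcp_rot: [-3.141, 0.0, 1.058]
contact_force: [-0.1, -0.6, 0.3]
opening: 0.501
grasp_force: 0.0
clock: 35.25
eef_pos: [604.9, 133.5, 143.9]
tcp_rot: [-3.141, 0.0, 1.802]
contact_force: [-0.6, 0.0, 0.1]
opening: 0.497
grasp_force: 0.0
yel [226.8 197.2] tri (array([611.1, 104.4,  60.2]), np.float64(1.832350986893178)) yaw (np.float64(105.64268260149221), np.float64(34.66967943515173))
red [217.5 258.7] tri (array([453.1, 115.4,  79.2]), np.float64(5.034735057318736)) yaw (np.float64(113.20903340036445), np.float64(34.699700081116696))
shift mm [-0.1 -0.8 60.1] rz -0.2 q6 -0.02
```

```bash
python3 -m inch '[[0,-0.0008,0.03,0,0,0,0],[0,0,0.03,0,0,0,0],[0,0,0,0,0,0,0],[0,0,0,0,0,0,0]]'
python3 -m inch '[[0,0,0,0,0,0,1],[0,0,0,0,0,0,1],[0,0,0,0,0,0,1],[0,0,0,0,0,0,1],[0,0,0,0,0,0,1],[0,0,0,0,0,0,1]]' 40
python3 -m inch '[[0,0,0,0,0,7.1,1],[0,0,0,0,0,7.1,1],[0,0,0,0,0,7.1,1],[0,0,0,0,0,7.1,1],[0,0,0,0,0,7.1,1],[0,0,0,0,0,7.2,1],[0,0,0,0,0,0,1],[0,0,0,0,0,0,1]]'
python3 -m inch '[[0,0,0,0,0,0,0],[0,0,0,0,0,0,0],[0,0,0,0,0,0,0],[0,0,-0.03,0,0,0,0],[0,0,-0.03,0,0,0,0],[0,0,0,0,0,0,0]]'
python3 -m inch '[[-0.0222,-0.0308,0,0,0,0,0],[-0.0222,-0.0308,0,0,0,0,0],[-0.0222,-0.0308,0,0,0,0,0],[-0.0222,-0.0308,0,0,0,0,0],[0,0,0,0,0,0,0]]'
python3 -m inch '[[0,0,0,0,0,-7.6,0],[0,0,0,0,0,-7.6,0],[0,0,0,0,0,-7.6,0],[0,0,0,0,0,-7.6,0],[0,0,0,0,0,-7.6,0],[0,0,0,0,0,-7.6,0],[0,0,0,0,0,-7.7,0],[0,0,0,0,0,0,0]]'
python3 m.py | grep -E "red|yel"
python3 -c "
from h import *
to(453.3,116.3,84,114.1)"
```

```text
clock: 35.75
eef_pos: [604.2, 133.3, 84.4]
tcp_rot: [-3.14, -0.0, 1.804]
contact_force: [0.6, 0.0, -0.1]
opening: 0.502
grasp_force: 0.0
clock: 36.35
eef_pos: [603.5, 133.3, 86.0]
tcp_rot: [-3.14, -0.0, 1.805]
contact_force: [-7.0, -0.3, 9.3]
opening: 0.128
grasp_force: 39.9
clock: 37.15
eef_pos: [603.6, 133.2, 86.0]
tcp_rot: [-3.141, 0.001, 1.06]
contact_force: [-7.0, -1.4, 9.5]
opening: 0.131
grasp_force: 39.8
clock: 37.75
eef_pos: [607.1, 133.9, 148.5]
tcp_rot: [3.136, -0.005, 1.06]
contact_force: [0.9, 0.2, 1.4]
opening: 0.499
grasp_force: 0.0
clock: 38.25
eef_pos: [448.0, 115.1, 143.3]
tcp_rot: [-3.138, 0.004, 1.061]
contact_force: [0.4, -0.4, -0.1]
opening: 0.501
grasp_force: 0.0
clock: 39.05
eef_pos: [453.9, 116.2, 144.2]
tcp_rot: [3.141, 0.0, 1.993]
contact_force: [-0.8, 0.0, -0.4]
opening: 0.504
grasp_force: 0.0
yel [184.3 200.8] tri (array([599.1, 213.6,  61. ]), np.float64(0.5548615707099762)) yaw (np.float64(102.8566676506295), np.float64(34.84844965687552))
yel [225.7 205.4] tri (array([589.7, 106.5,  59.3]), np.float64(1.3731169867457687)) yaw (np.float64(60.34618593375387), np.float64(29.291746142475944))
red [213.9 197.9] tri (array([604.8, 133.9,  79.1]), np.float64(1.9920178209748864)) yaw (np.float64(57.67068020099197), np.float64(36.37967481675221))
red [170.2 201.6] tri (array([592.7, 243.2,  80. ]), np.float64(2.233232424318661)) yaw (np.float64(104.12401149273825), np.float64(36.31905552841738))
shift mm [ 0.3 -0.4 60.3] rz -0.3 q6 -0.17
```

```bash
python3 -m inch '[[0,0,0.03,0,0,0,0],[0,0,0.03,0,0,0,0],[0,0,0,0,0,0,0],[0,0,0,0,0,0,0]]'
python3 -m inch '[[0,0,0,0,0,0,1],[0,0,0,0,0,0,1],[0,0,0,0,0,0,1],[0,0,0,0,0,0,1],[0,0,0,0,0,0,1],[0,0,0,0,0,0,1]]' 40
python3 -m inch '[[0,0,0,0,0,7.6,1],[0,0,0,0,0,7.6,1],[0,0,0,0,0,7.6,1],[0,0,0,0,0,7.6,1],[0,0,0,0,0,7.7,1],[0,0,0,0,0,7.7,1],[0,0,0,0,0,7.7,1],[0,0,0,0,0,0,1]]'
python3 -m inch '[[0,0,0,0,0,0,0],[0,0,0,0,0,0,0],[0,0,0,0,0,0,0],[0,0,-0.03,0,0,0,0],[0,0,-0.03,0,0,0,0],[0,0,0,0,0,0,0]]'
python3 -m inch '[[0.0356,0.012,0,0,0,0,0],[0.0356,0.012,0,0,0,0,0],[0.0356,0.012,0,0,0,0,0],[0.0356,0.012,0,0,0,0,0],[0.0356,0.012,0,0,0,0,0],[0,0,0,0,0,0,0]]'
python3 -m inch '[[0,0,0,0,0,-7,0],[0,0,0,0,0,-7,0],[0,0,0,0,0,-7,0],[0,0,0,0,0,-7,0],[0,0,0,0,0,-7,0],[0,0,0,0,0,-7,0],[0,0,0,0,0,0,0],[0,0,0,0,0,0,0]]'
python3 m.py | grep -E "red|yel"
python3 -c "
from h import *
to(592.6,242.5,84,102.7)"
```

```text
clock: 39.55
eef_pos: [453.3, 116.0, 84.5]
tcp_rot: [-3.14, -0.0, 1.989]
contact_force: [0.6, 0.7, 0.6]
opening: 0.502
grasp_force: 0.0
clock: 40.15
eef_pos: [453.1, 115.7, 85.7]
tcp_rot: [-3.141, 0.0, 1.99]
contact_force: [-4.4, -3.6, 9.9]
opening: 0.129
grasp_force: 39.6
clock: 40.95
eef_pos: [451.4, 115.7, 85.6]
tcp_rot: [-3.139, 0.002, 1.052]
contact_force: [-10.8, -1.0, 17.8]
opening: 0.125
grasp_force: 40.6
clock: 41.55
eef_pos: [456.0, 116.7, 147.8]
tcp_rot: [3.137, -0.004, 1.057]
contact_force: [0.1, -0.0, -0.7]
opening: 0.499
grasp_force: 0.0
clock: 42.15
eef_pos: [596.5, 244.5, 143.9]
tcp_rot: [3.14, -0.003, 1.058]
contact_force: [1.1, -0.4, -0.4]
opening: 0.502
grasp_force: 0.0
clock: 42.95
eef_pos: [592.8, 241.2, 144.0]
tcp_rot: [-3.141, 0.0, 1.786]
contact_force: [-0.6, -1.0, -0.2]
opening: 0.502
grasp_force: 0.0
yel [184.3 200.8] tri (array([599.1, 213.8,  61. ]), np.float64(0.19637256130836328)) yaw (np.float64(102.8566676506295), np.float64(34.84844965687552))
yel [225.6 205.4] tri (array([589.8, 106.7,  59.5]), np.float64(1.3909359438437348)) yaw (np.float64(61.54552
[... 294 characters left out ...]
64(60.427317194850914), np.float64(32.22341136647855))
red [213.9 197.9] tri (array([604.7, 133.9,  79. ]), np.float64(1.964178314326769)) yaw (np.float64(61.5366396424765), np.float64(35.653111423900846))
red [171.9 201. ] tri (array([593.9, 241. ,  81.3]), np.float64(2.513891276697114)) yaw (np.float64(104.12392295660379), np.float64(28.464981920788897))
red [217.7 259.1] tri (array([452.3, 116.6,  79.2]), np.float64(1.8326308438864773)) yaw (np.float64(62.2520008906868), np.float64(34.39227015837599))
red [172.6 262.6] tri (array([441.1, 226.9,  78.8]), np.float64(1.80506599766441)) yaw (np.float64(65.63550550271776), np.float64(34.6031835477672))
shift mm [ 1.2 -0.2 60.2] rz -0.3 q6 0.17
```

```bash
python3 -m inch '[[0.0012,0,0.03,0,0,0,0],[0,0,0.03,0,0,0,0],[0,0,0,0,0,0,0],[0,0,0,0,0,0,0]]'
python3 -m inch '[[0,0,0,0,0,0,1],[0,0,0,0,0,0,1],[0,0,0,0,0,0,1],[0,0,0,0,0,0,1],[0,0,0,0,0,0,1],[0,0,0,0,0,0,1]]' 40
python3 -m inch '[[0,0,0,0,0,7,1],[0,0,0,0,0,7,1],[0,0,0,0,0,7,1],[0,0,0,0,0,7,1],[0,0,0,0,0,7,1],[0,0,0,0,0,7,1],[0,0,0,0,0,0,1],[0,0,0,0,0,0,1]]'
python3 -m inch '[[0,0,0,0,0,0,0],[0,0,0,0,0,0,0],[0,0,0,0,0,0,0],[0,0,-0.03,0,0,0,0],[0,0,-0.03,0,0,0,0],[0,0,0,0,0,0,0]]'
python3 -m inch '[[-0.0356,-0.012,0,0,0,0,0],[-0.0356,-0.012,0,0,0,0,0],[-0.0356,-0.012,0,0,0,0,0],[-0.0356,-0.012,0,0,0,0,0],[-0.0356,-0.012,0,0,0,0,0],[0,0,0,0,0,0,0],[0,0,0,0,0,0,0],[0,0,0,0,0,0,0]]'
python3 m.py | grep -E "red|yel"
python3 -c "
from h import *
to(453.3,116.3,84,60.7)"
```

```text
clock: 43.45
eef_pos: [592.8, 242.6, 84.4]
tcp_rot: [-3.14, 0.0, 1.789]
contact_force: [0.5, 0.5, 0.8]
opening: 0.5
grasp_force: 0.0
clock: 44.05
eef_pos: [592.2, 242.8, 86.1]
tcp_rot: [-3.14, -0.0, 1.789]
contact_force: [-7.3, -1.4, 9.9]
opening: 0.125
grasp_force: 40.1
clock: 44.85
eef_pos: [592.3, 242.7, 86.1]
tcp_rot: [-3.141, 0.0, 1.056]
contact_force: [-7.0, -1.3, 8.8]
opening: 0.135
grasp_force: 40.0
clock: 45.45
eef_pos: [595.6, 243.8, 148.7]
tcp_rot: [3.137, -0.005, 1.057]
contact_force: [0.8, 0.4, 0.9]
opening: 0.5
grasp_force: 0.0
clock: 46.25
eef_pos: [454.4, 117.8, 144.6]
tcp_rot: [3.141, -0.001, 1.057]
contact_force: [-1.0, -0.2, -0.3]
opening: 0.5
grasp_force: 0.0
yel [225.7 205.4] tri (array([589.7, 106.5,  59.3]), np.float64(1.3731169867457687)) yaw (np.float64(60.34618593375387), np.float64(29.291746142475944))
yel [182.4 208.6] tri (array([579.1, 217.6,  58.7]), np.float64(0.6597166599499187)) yaw (np.float64(64.9705677802537), np.float64(28.687726252716))
red [213.8 197.8] tri (array([604.8, 133.9,  79.3]), np.float64(2.4449686170277056)) yaw (np.float64(60.33994426433645), np.float64(35.68209945276648))
red [170.2 201.4] tri (array([593.2, 243.5,  79.3]), np.float64(2.4864733212761614)) yaw (np.float64(59.711025604011894), np.float64(36.82931246666453))
shift mm [-1.8 -0.1 60.4] rz -0.1 q6 0.76
```

```bash
python3 -m inch '[[-0.0018,0,0.03,0,0,0,0],[0,0,0.03,0,0,0,0],[0,0,0,0,0,0,0],[0,0,0,0,0,0,0]]'
python3 -m inch '[[0,0,0,0,0,0,1],[0,0,0,0,0,0,1],[0,0,0,0,0,0,1],[0,0,0,0,0,0,1],[0,0,0,0,0,0,1],[0,0,0,0,0,0,1]]' 40
python3 -m inch '[[0,0,0,0,0,7.1,1],[0,0,0,0,0,7.1,1],[0,0,0,0,0,7.1,1],[0,0,0,0,0,7.1,1],[0,0,0,0,0,7.1,1],[0,0,0,0,0,7.1,1],[0,0,0,0,0,6,1],[0,0,0,0,0,4,1]]'
python3 -m inch '[[0,0,0,0,0,2,1],[0,0,0,0,0,0,1],[0,0,0,0,0,0,1]]'
python3 -c "
from h import *
print(r.sense()['wrist_torque']); to(453.3,116.3,84,6.2)"
```

```text
clock: 46.75
eef_pos: [452.4, 116.0, 84.4]
tcp_rot: [-3.141, 0.001, 1.057]
contact_force: [0.1, 0.4, 0.8]
opening: 0.498
grasp_force: 0.0
clock: 47.35
eef_pos: [452.0, 116.6, 85.8]
tcp_rot: [-3.141, -0.001, 1.056]
contact_force: [-7.1, 6.6, 10.3]
opening: 0.13
grasp_force: 39.5
clock: 48.15
eef_pos: [451.7, 117.0, 85.8]
tcp_rot: [-3.139, 0.0, 0.134]
contact_force: [-8.9, 10.8, 11.9]
opening: 0.13
grasp_force: 39.7
clock: 48.45
eef_pos: [451.7, 117.0, 85.8]
tcp_rot: [-3.139, 0.0, 0.102]
contact_force: [-8.8, 10.7, 11.3]
opening: 0.133
grasp_force: 39.7
[ 1.72222615  1.44447765 -0.04514407]
shift mm [1.5 0.9 1.8] rz -0.3 q6 1.71
```

```bash
for i in 1 2 3; do python3 -m inch '[[0,0,0,0,0,1.5,1],[0,0,0,0,0,0,1],[0,0,0,0,0,0,1]]' | grep rot
python3 -c "
from h import *
print(r.sense()['wrist_torque'])"; done
```

```text
tcp_rot: [-3.14, 0.0, 0.078]
[1.76508409 1.48887482 0.74621299]
tcp_rot: [-3.14, 0.0, 0.053]
[1.84174671 1.52176292 1.13026525]
tcp_rot: [-3.14, 0.001, 0.027]
[1.87275799 1.4819978  1.46765744]
```

```bash
python3 -m inch '[[0,0,0,0,0,-2,1],[0,0,0,0,0,0,0],[0,0,0,0,0,0,0],[0,0,0,0,0,0,0],[0,0,-0.03,0,0,0,0],[0,0,-0.03,0,0,0,0],[0,0,0,0,0,0,0]]'
python3 -m inch '[[0,0,0,0,0,-7.1,0],[0,0,0,0,0,-7.1,0],[0,0,0,0,0,-7.1,0],[0,0,0,0,0,-7.1,0],[0,0,0,0,0,-7.1,0],[0,0,0,0,0,-7.2,0],[0,0,0,0,0,-7.2,0],[0,0,0,0,0,-7.2,0]]'
python3 -m inch '[[0.0356,0.012,0,0,0,0,0],[0.0356,0.012,0,0,0,0,0],[0.0356,0.012,0,0,0,0,0],[0.0356,0.012,0,0,0,0,0],[0.0356,0.012,0,0,0,0,0],[0,0,0,0,0,0,0],[0,0,0,0,0,0,0],[0,0,0,0,0,0,0]]'
python3 m.py | grep -E "red|yel"
python3 -c "
from h import *
to(592.9,242.5,84,60.7)"
```

```text
clock: 50.05
eef_pos: [454.8, 116.1, 147.7]
tcp_rot: [-3.141, -0.006, 0.06]
contact_force: [-0.2, -0.5, 0.1]
opening: 0.497
grasp_force: 0.0
clock: 50.85
eef_pos: [452.2, 115.5, 144.0]
tcp_rot: [-3.141, 0.0, 1.061]
contact_force: [-1.7, -0.2, -0.6]
opening: 0.501
grasp_force: 0.0
clock: 51.65
eef_pos: [591.0, 240.3, 143.7]
tcp_rot: [-3.141, 0.002, 1.056]
contact_force: [0.5, -0.5, 1.2]
opening: 0.5
grasp_force: 0.0
yel [225.7 205.4] tri (array([589.7, 106.6,  59.4]), np.float64(1.211492823124519)) yaw (np.float64(60.34618593375387), np.float64(29.291746142475944))
yel [182.6 208.6] tri (array([579.1, 217.4,  58.6]), np.float64(0.25966123463214574)) yaw (np.float64(60.70662808102047), np.float64(28.676600651342056))
yel [218.3 247.2] tri (array([482.2, 118.7,  66.8]), np.float64(1.7603863662451873)) yaw (np.float64(2.9269490021603985), np.float64(29.444695093758995))
yel [163.9 255.6] tri (array([458. , 248.3,  69.2]), np.float64(9.304711470065856)) yaw (np.float64(60.427317194850914), np.float64(32.22341136647855))
red [213.9 197.9] tri (array([604.7, 133.8,  79.1]), np.float64(2.2432456155443026)) yaw (np.float64(60.33996578256446), np.float64(34.797895939682476))
red [170.1 201.3] tri (array([593.3, 243.5,  79.8]), np.float64(2.469913361530779)) yaw (np.float64(61.884249935184755), np.float64(36.93538109883266))
red [217.4 259.4] tri (array([451.4, 117.3,  78.4]), np.float64(1.9322786933046812)) yaw (np.float64(2.9525068821999003), np.float64(34.02041296828595))
red [172.6 262.5] tri (array([441.2, 225.9,  79.5]), np.float64(3.2288858527125175)) yaw (np.float64(65.63550550271776), np.float64(34.6031835477672))
shift mm [ 2.8  0.4 60.2] rz -0.2 q6 0.9
```

Clamp fr is at its stop: its finger points square in at yaw about 3 to 6°, and the torque jumped to 1 N m and more. Now bl.

```bash
python3 -m inch '[[0.0028,0.0004,0.03,0,0,0,0],[0,0,0.03,0,0,0,0],[0,0,0,0,0,0,0],[0,0,0,0,0,0,0]]'
python3 -m inch '[[0,0,0,0,0,0,1],[0,0,0,0,0,0,1],[0,0,0,0,0,0,1],[0,0,0,0,0,0,1],[0,0,0,0,0,0,1],[0,0,0,0,0,0,1]]' 40
python3 -m inch '[[0,0,0,0,0,7.1,1],[0,0,0,0,0,7.1,1],[0,0,0,0,0,7.1,1],[0,0,0,0,0,7.1,1],[0,0,0,0,0,7.1,1],[0,0,0,0,0,7.1,1],[0,0,0,0,0,6,1],[0,0,0,0,0,5,1]]'
python3 -m inch '[[0,0,0,0,0,2,1],[0,0,0,0,0,1,1],[0,0,0,0,0,0,1],[0,0,0,0,0,0,1]]'
python3 -c "
from h import *
print(r.sense()['wrist_torque'])"
```

```text
clock: 52.15
eef_pos: [593.4, 242.9, 84.7]
tcp_rot: [-3.141, 0.001, 1.056]
contact_force: [0.2, -0.1, -0.0]
opening: 0.502
grasp_force: 0.0
clock: 52.75
eef_pos: [593.4, 244.4, 86.4]
tcp_rot: [-3.141, -0.001, 1.056]
contact_force: [-6.5, 3.6, 8.9]
opening: 0.133
grasp_force: 40.1
clock: 53.55
eef_pos: [594.4, 242.8, 86.4]
tcp_rot: [3.141, -0.001, 0.118]
contact_force: [-2.3, -5.9, 7.7]
opening: 0.129
grasp_force: 40.0
clock: 53.95
eef_pos: [594.4, 242.8, 86.4]
tcp_rot: [3.14, -0.002, 0.071]
contact_force: [-1.6, -4.6, 8.6]
opening: 0.13
grasp_force: 45.1
[-0.9230172   0.39010249  0.82747528]
```

```bash
python3 -m inch '[[0,0,0,0,0,-2,1],[0,0,0,0,0,0,0],[0,0,0,0,0,0,0],[0,0,0,0,0,0,0],[0,0,-0.03,0,0,0,0],[0,0,-0.03,0,0,0,0],[0,0,0,0,0,0,0]]'
python3 -m inch '[[0,0,0,0,0,-6.8,0],[0,0,0,0,0,-6.8,0],[0,0,0,0,0,-6.8,0],[0,0,0,0,0,-6.8,0],[0,0,0,0,0,-6.8,0],[0,0,0,0,0,-6.8,0],[0,0,0,0,0,-6.8,0],[0,0,0,0,0,-6.8,0]]'
python3 -m inch '[[-0.0222,-0.031,0,0,0,0,0],[-0.0222,-0.031,0,0,0,0,0],[-0.0222,-0.031,0,0,0,0,0],[-0.0222,-0.031,0,0,0,0,0],[0,0,0,0,0,0,0],[0,0,0,0,0,0,0],[0,0,0,0,0,0,0]]'
python3 m.py | grep -E "red|yel"
python3 -c "
from h import *
to(441.3,225.8,84,60.7)"
```

```text
clock: 54.65
eef_pos: [596.2, 244.5, 148.6]
tcp_rot: [-3.14, -0.006, 0.103]
contact_force: [0.0, 0.7, 0.1]
opening: 0.501
grasp_force: 0.0
clock: 55.45
eef_pos: [593.5, 243.4, 143.7]
tcp_rot: [-3.141, 0.001, 1.058]
contact_force: [-0.5, -0.6, -0.1]
opening: 0.5
grasp_force: 0.0
clock: 56.15
eef_pos: [443.3, 228.1, 144.6]
tcp_rot: [3.141, -0.001, 1.053]
contact_force: [1.5, 0.2, 0.2]
opening: 0.502
grasp_force: 0.0
yel [225.7 205.4] tri (array([589.7, 106.8,  59.2]), np.float64(0.9031662631678996)) yaw (np.float64(60.34618593375387), np.float64(29.291746142475944))
yel [173.7 214. ] tri (array([549.8, 218.7, 156.7]), np.float64(13.722152362161975)) yaw (np.float64(4.090660609405378), np.float64(32.97257131405376))
yel [218.3 247.2] tri (array([482.3, 118.7,  66.1]), np.float64(1.971083745318366)) yaw (np.float64(2.9269490021603985), np.float64(29.444695093758995))
red [214. 198.] tri (array([604.6, 134. ,  78.8]), np.float64(1.613792409752137)) yaw (np.float64(60.33990123190239), np.float64(35.236841818487))
red [170.2 201.6] tri (array([593. , 243.7,  77.7]), np.float64(2.8766483944764167)) yaw (np.float64(4.154640332455244), np.float64(33.337547482850326))
red [217.4 259.6] tri (array([451. , 117.3,  78.1]), np.float64(1.9258644877813194)) yaw (np.float64(2.9525068821999003), np.float64(34.02041296828595))
red [172.4 262.4] tri (array([441.4, 226.3,  79.8]), np.float64(3.2055160427789873)) yaw (np.float64(65.6354550415722), np.float64(35.723024337501485))
shift mm [-2.8 -0.7 60.4] rz -0.4 q6 0.99
```

```bash
python3 -m inch '[[-0.0028,-0.0007,0.03,0,0,0,0],[0,0,0.03,0,0,0,0],[0,0,0,0,0,0,0],[0,0,0,0,0,0,0]]'
python3 -m inch '[[0,0,0,0,0,0,1],[0,0,0,0,0,0,1],[0,0,0,0,0,0,1],[0,0,0,0,0,0,1],[0,0,0,0,0,0,1],[0,0,0,0,0,0,1]]' 40
python3 -m inch '[[0,0,0,0,0,7.1,1],[0,0,0,0,0,7.1,1],[0,0,0,0,0,7.1,1],[0,0,0,0,0,7.1,1],[0,0,0,0,0,7.1,1],[0,0,0,0,0,7.1,1],[0,0,0,0,0,6,1],[0,0,0,0,0,5,1]]'
python3 -m inch '[[0,0,0,0,0,2,1],[0,0,0,0,0,1,1],[0,0,0,0,0,0,1],[0,0,0,0,0,0,1]]'
python3 -c "
from h import *
print(r.sense()['wrist_torque'])"
```

```text
clock: 56.65
eef_pos: [440.4, 225.4, 84.3]
tcp_rot: [-3.141, 0.001, 1.053]
contact_force: [0.0, 0.9, 0.1]
opening: 0.5
grasp_force: 0.0
clock: 57.25
eef_pos: [440.6, 226.2, 85.8]
tcp_rot: [3.141, -0.002, 1.053]
contact_force: [-2.7, 2.2, 5.1]
opening: 0.127
grasp_force: 40.2
clock: 58.05
eef_pos: [440.3, 226.6, 85.8]
tcp_rot: [-3.14, -0.001, 0.113]
contact_force: [-4.7, 5.4, 5.8]
opening: 0.131
grasp_force: 40.2
clock: 58.45
eef_pos: [440.3, 226.5, 85.8]
tcp_rot: [-3.14, -0.001, 0.067]
contact_force: [-6.4, 5.0, 7.5]
opening: 0.131
grasp_force: 46.9
[0.94299904 0.94149686 0.94648769]
```

```bash
python3 -m inch '[[0,0,0,0,0,-2,1],[0,0,0,0,0,0,0],[0,0,0,0,0,0,0],[0,0,0,0,0,0,0],[0,0,-0.03,0,0,0,0],[0,0,-0.03,0,0,0,0],[0,0,0,0,0,0,0]]'
python3 -m inch '[[0,0,0,0,0,-6.8,0],[0,0,0,0,0,-6.8,0],[0,0,0,0,0,-6.8,0],[0,0,0,0,0,-6.8,0],[0,0,0,0,0,-6.8,0],[0,0,0,0,0,-6.8,0],[0,0,0,0,0,-6.8,0],[0,0,0,0,0,-6.8,0]]'
python3 -m inch '[[0,0.0376,0,0,0,0,0],[0,0.0376,0,0,0,0,0],[0,0.0376,0,0,0,0,0],[0,0.0376,0,0,0,0,0],[0,0.0376,0,0,0,0,0],[0,0,0,0,0,0,0],[0,0,0,0,0,0,0],[0,0,0,0,0,0,0]]'
python3 m.py | grep -E "red|yel"
python3 -c "
from h import *
to(604.3,133.4,84,60.7)"
```

```text
clock: 59.15
eef_pos: [442.3, 226.4, 147.8]
tcp_rot: [-3.14, -0.006, 0.1]
contact_force: [-0.1, 1.2, -0.3]
opening: 0.502
grasp_force: 0.0
clock: 59.95
eef_pos: [439.9, 225.2, 143.8]
tcp_rot: [-3.141, 0.001, 1.054]
contact_force: [-0.3, 0.2, -0.1]
opening: 0.502
grasp_force: 0.0
clock: 60.75
eef_pos: [602.0, 132.1, 143.7]
tcp_rot: [-3.14, 0.001, 1.05]
contact_force: [-0.1, -0.2, -0.4]
opening: 0.499
grasp_force: 0.0
yel [225.8 205.4] tri (array([589.7, 106.6,  59.1]), np.float64(0.8359782198155936)) yaw (np.float64(60.34618593375387), np.float64(29.291746142475944))
red [217.4 261.1] tri (array([447.3, 118.2,  75.8]), np.float64(0.364933165820256)) yaw (np.float64(2.9525068821998843), np.float64(24.257266180983017))
shift mm [ 1.9  1.5 60.2] rz -0.5 q6 0.73
```

Last is br. Then I lift and move aside for a final look.

```bash
python3 -m inch '[[0.0019,0.0015,0.03,0,0,-0.5,0],[0,0,0.03,0,0,0,0],[0,0,0,0,0,0,0],[0,0,0,0,0,0,0]]'
python3 -m inch '[[0,0,0,0,0,0,1],[0,0,0,0,0,0,1],[0,0,0,0,0,0,1],[0,0,0,0,0,0,1],[0,0,0,0,0,0,1],[0,0,0,0,0,0,1]]' 40
python3 -m inch '[[0,0,0,0,0,7.1,1],[0,0,0,0,0,7.1,1],[0,0,0,0,0,7.1,1],[0,0,0,0,0,7.1,1],[0,0,0,0,0,7.1,1],[0,0,0,0,0,7.1,1],[0,0,0,0,0,6,1],[0,0,0,0,0,5,1]]'
python3 -m inch '[[0,0,0,0,0,2,1],[0,0,0,0,0,1.5,1],[0,0,0,0,0,0,1],[0,0,0,0,0,0,1]]'
python3 -c "
from h import *
print(r.sense()['wrist_torque'])"
python3 -m inch '[[0,0,0,0,0,-2,1],[0,0,0,0,0,0,0],[0,0,0,0,0,0,0],[0,0,0,0,0,0,0],[0,0,-0.03,0,0,0,0],[0,0,-0.03,0,0,0,0],[0,0,-0.04,0,0,0,0]]'
python3 -m inch '[[0,0.04,0,0,0,0,0],[0,0.04,0,0,0,0,0],[0,0.04,0,0,0,0,0],[0,0.04,0,0,0,0,0],[0,0.04,0,0,0,0,0],[0,0.04,0,0,0,0,0],[0,0.04,0,0,0,0,0],[0,0,0,0,0,0,0]]'
python3 m.py | grep -E "red|yel"
python3 -c "
from h import *
for n in('top','scene'):
  t=eyes.grab_frame(n); u=(130,170) if n=='top' else(300,130); cv2.imwrite('pics/b%s.png'%n,cv2.resize(t['img'][u[1]:u[1]+120,u[0]:u[0]+130],None,fx=4,fy=4))
a,b=[cv2.imread('pics/b%s.png'%n) for n in('top','scene')]; cv2.imwrite('pics/g.png',cv2.resize(np.hstack([a,b]),None,fx=.75,fy=.75))"
```

```text
clock: 61.25
eef_pos: [604.8, 133.2, 84.6]
tcp_rot: [-3.141, 0.001, 1.059]
contact_force: [0.4, -0.4, -0.3]
opening: 0.5
grasp_force: 0.0
clock: 61.85
eef_pos: [604.4, 134.2, 86.3]
tcp_rot: [-3.139, -0.001, 1.058]
contact_force: [-9.6, 7.4, 10.5]
opening: 0.133
grasp_force: 39.9
clock: 62.65
eef_pos: [605.0, 133.2, 86.3]
tcp_rot: [-3.141, 0.0, 0.119]
contact_force: [-7.3, -0.3, 9.5]
opening: 0.126
grasp_force: 39.8
clock: 63.05
eef_pos: [605.0, 133.2, 86.3]
tcp_rot: [3.142, 0.0, 0.064]
contact_force: [-5.9, 0.5, 11.1]
opening: 0.128
grasp_force: 47.4
[0.15264083 1.09301978 0.99319424]
clock: 63.75
eef_pos: [604.6, 132.5, 184.2]
tcp_rot: [3.141, 0.003, 0.096]
contact_force: [-0.4, -0.1, -0.4]
opening: 0.501
grasp_force: 0.0
clock: 64.55
eef_pos: [632.9, -150.5, 184.6]
tcp_rot: [3.14, -0.001, 0.093]
contact_force: [-0.6, 1.0, 0.8]
opening: 0.498
grasp_force: 0.0
yel [216.2 210.4] tri (array([561.4, 111. , 150. ]), np.float64(8.001321964198869)) yaw (np.float64(9.990578145592195), np.float64(32.871101794848045))
yel [173.4 214.2] tri (array([550.1, 210.1, 150.2]), np.float64(7.487268388
[... 290 characters left out ...]
t64(1.1278806869884288)) yaw (np.float64(4.052274303930204), np.float64(29.402024477600904))
red [214.1 197.6] tri (array([605.6, 133.5,  78.8]), np.float64(2.121539230517813)) yaw (np.float64(3.041966995103479), np.float64(33.386142115526745))
red [170.  201.4] tri (array([593.3, 243.5,  78.7]), np.float64(3.37825479045107)) yaw (np.float64(4.167436647682592), np.float64(33.338455168536086))
red [217.3 259.5] tri (array([451.2, 117.5,  78.2]), np.float64(2.267752972220649)) yaw (np.float64(2.9525068821999003), np.float64(34.02041296828595))
red [172.  262.5] tri (array([441.2, 226.9,  80.2]), np.float64(3.8329318701221857)) yaw (np.float64(4.116252122909003), np.float64(31.561377716067913))
```

View pics/g.png

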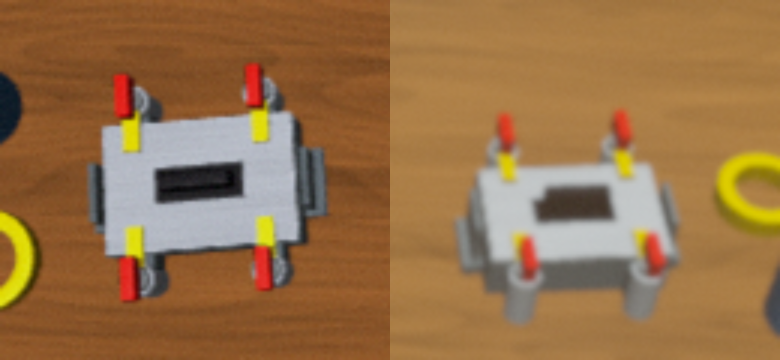

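All four yellow fingers point square in over the flush cover (top view 131,130; 260,125; 135,240; 265,230), and the arm is clear. I hand the job in.

```bash
python3 -c "
from rig import r
print(r.sign_off())"
```

```text
the job is handed in; nothing more can be done
None
```

The job is handed in at about 65 s: all three packs lie flat in the bays, the cover is pressed flush, and all four clamps were tightened crisscross in two passes to their stops; the hand-in call returned no verdict.

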